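# Stow the lopsided beams on the saddle rack and lock the keeper

## Task

Swing the red keeper bar of the transit rack well open, to about a right angle, and lay every beam on the bench across the rack's narrow padded saddle, one to a bay and square to the saddle, foot flange down. Each beam hides a different weight in its ends, so find where it balances by trial lifts, shifting the grip as needed, and set it down so that once let go it lies level on the saddle by itself. With all of them lying level, swing the keeper bar closed over them until it is home in its catch, and leave the other tools on the bench where they are.

Things in the scene. Friction and masses are not known exactly. Their poses are not given: they have to be found in the camera images.
- beam_red: loose beam, red end caps, 200 long (x), 56 wide, 40 tall, 0.2-0.7 kg, perhaps absent. Foot flange 56 x 10 thick; smooth central spine 14 wide from z 10 to 40, grip it at x -75 to +60; head block 34 wide, 38 tall at +x; tail block 34 wide, 26 tall at -x. Origin: centre of underside, z up. Weights hidden in both ends: balance point anywhere from x -30 to +50, unseen, new each time
- beam_blue: loose beam, blue end caps, 200 long (x), 56 wide, 40 tall, 0.2-0.7 kg, perhaps absent. Foot flange 56 x 10 thick; smooth central spine 14 wide from z 10 to 40, grip it at x -75 to +60; head block 34 wide, 38 tall at +x; tail block 34 wide, 26 tall at -x. Origin: centre of underside, z up. Weights hidden in both ends: balance point anywhere from x -30 to +50, unseen, new each time
- beam_yellow: loose beam, yellow end caps, 200 long (x), 56 wide, 40 tall, 0.2-0.7 kg, perhaps absent. Foot flange 56 x 10 thick; smooth central spine 14 wide from z 10 to 40, grip it at x -75 to +60; head block 34 wide, 38 tall at +x; tail block 34 wide, 26 tall at -x. Origin: centre of underside, z up. Weights hidden in both ends: balance point anywhere from x -30 to +50, unseen, new each time
- rack: fixed rack: base plate 120 x 300 x 12, on it a narrow wall 20 thick (x), 250 long (y) with a rubber-padded top, the saddle, 50 above the bench. Yellow dividers 6 thick, 12 high part it into three bays 66 wide. Post at the +y end carries the keeper, post with steel catch (122 tall) at the -y end. Origin: centre of the base plate's underside, z up
- saddle (a point): centre of the saddle's padded top, 50 above the bench; axes as the rack's
- bay0 (a point): centre of the padded top of the bay at the -y end, by the catch (bays 72 apart along rack y); axes as the rack's
- bay1 (a point): centre of the padded top of the bay at the middle (bays 72 apart along rack y); axes as the rack's
- bay2 (a point): centre of the padded top of the bay at the +y end, by the keeper's pivot (bays 72 apart along rack y); axes as the rack's
- keeper (a joint): angle of the red keeper bar: 0 = over the saddle, home in its catch; grows anticlockwise seen from above (towards rack +x), up to 1.75. Swings in the level plane. Bar 270 long, 16 wide, 14 thick, underside 100 above the bench (10 over the spines of stowed beams). Stiff hinge: stays where it is left, about 1.5 N at the knob; no spring
- keeper_knob (a point): middle of the graspable part of the black upright round knob on the keeper bar, 22 in diameter, standing 36 above the bar (114 to 150 above the bench), 130 from the pivot; point at 132 above the bench
- keeper_pivot (a point): point on the keeper's pivot axis, 132 above the bench, at the knob's height
- screwdriver: bystander, loose: yellow-handled screwdriver, 152 long, 23 thick; origin at the centre of its underside
- hexkey: bystander, loose: dark L-shaped hex key, 93 x 31 x 6; origin at the centre of its underside
- reel: bystander, loose: solder reel, 60 in diameter, 29 tall; origin at the centre of its underside
- spanner: bystander, loose: open-ended spanner, 171 x 37 x 6; origin at the centre of its underside

How it is judged:
By the outcome, as a careful person would: the job done as asked, in the order asked, and still so for the second after the job is handed in, with the robot touching nothing.
Of beam_red, beam_blue, beam_yellow only 2 to 3 are there at a start; the rules pass over those that are not, and their reading is None.
At some moment in a run one of beam_red, beam_blue, beam_yellow may be knocked a few centimetres aside while the robot is not near it.
Once in a run the grip may slacken for a moment while it holds something.
It also fails if it takes over 210 s, if anything falls off the work surface, if the arm or the gripper's body presses on something with over 40 N, if the wrist force passes 120 N, or if a joint passes its speed limit or range.

## Robot

A 6-joint arm with a two-finger parallel gripper is mounted at the origin on a cart in front of the work surface, level with it; the furniture and walls round the work are solid. World frame = base frame: x ahead of the robot, y to its left, z up, the work surface at z = 0. Lengths are in mm, angles in rad, forces in N, time in s.
With the tool pointing down it reaches from about 350 to 875 mm from the base axis. Payload 4.2 kg.
Tool frame: the origin (TCP) lies at the very end of the fingers, on their centre line; the grasp point (between the pads) lies 19 mm behind it; z points along the fingers, y is the direction in which the jaws open and shut (so a half turn about z gives the same grasp; the last joint's range is limited). The gripper opens to 85 mm and grips with 20 to 120 N. Pads are 22 mm wide; open, the fingers measure 114 mm over their backs; the gripper's body (76 mm by 85 mm) begins 54 mm behind the grasp point. The pads swing forward as they close: fully open they stand 13 mm farther back than shut.
Start: joints at [-0.865, 0.385, 0.008, 0, -1.194, -0.259], TCP at [270.063, -563.618, 231.312] pointing down, gripper open.
Joint ranges: [-3.14, 3.14], [-1.21, 2.06], [-1.07, 1.41], [-3.16, 2.05], [-2.99, -0.16], [-3.1, 3.1]. Speed limits (rad/s): [2.79, 2.79, 3.14, 3.14, 3.14, 3.14].

## Interface

Orientations are given as a unit quaternion [x, y, z, w].
In Python, from bench import arm, optics, job gives the robot as it stands.
- The arm moves only by the tool send_rows, never from a script. Its argument "steps" is a list that holds one entry, the list of rows, each a list of 5 numbers: the shift along the tool's x, y, z in cm, then the turn about the tool's z in rad, then the opening, from 0 (shut) to 1 (fully open). A call has 1 to 10 rows; each row shifts and turns the pose as measured when the row begins, along the tool's axes as they then stand; what a row does not reach is not made up. A row lasts 1/12 s, in which the tool goes at most 41.7 mm and 7.16 degrees, less where a joint would pass 70% of its speed; a pose out of reach is approached as far as the arm can. A call with a gripper value outside its range is refused whole. The fingers move at their own pace and stop on an object; the grip force is fixed at half the most. Time passes only in rows, so rows that do not move let the fingers close. It gives the time, the measured TCP pose, the force and the opening at its end, in the units of the state.
- arm.read_state(): the state, without advancing time (a new reading comes with each control period).
- optics.get_image(name): name is "scene" or "side" or "wrist"; returns (picture, depth): 480x640x3 uint8, blue, green, red; 480x640 float32, mm along the optical axis (not along the pixel's ray), 0 where there is no reading.
- optics.get_calibration(name): a dict with "K" (3x3 intrinsics, pixels), "rvec" (rotation vector, rad) and "tvec" (3), from world to camera coordinates, as OpenCV has them; the wrist camera has in their place "hand_eye" (4x4, takes a point from camera to tool coordinates, whose origin is the TCP and whose axes are the flange's). Camera axes: x right, y down, z forward; pixel columns grow to the right and rows downward; lengths in mm; the calibration is good to about 2 mm. The wrist camera is an equidistant fisheye: a pixel r from the principal point sees the ray r / f radians off the axis. A picture is of the moment at which its call begins: read the wrist's pose just before it. get_calibration takes no time and is no camera call.
- job.job_done(): hands the job in, once; it reports no verdict.
The state is a dict: "clock": time; "joints": joint angles; "joint_vel": joint speeds; "joint_efforts": joint torques, N m; "position": TCP position; "ee_rot": TCP orientation; "contact_force": force on the tool from outside, world axes, zero at the start; "wrist_torque": the same for the moment, N m; "gripper_width": finger opening in mm.
Only numpy, scipy, OpenCV 4.12 (cv2) and the standard library are available. Lean on these libraries where they do the work, as an engineer would, in place of code of your own. Each camera call takes 0.05 s, during which the arm holds its last target. There are 200 camera calls.

## Working session

There is one attempt and no reset: what is moved stays moved. The work goes in short steps, Python scripts to look and compute and a tool call to move; the robot and the scene stay as the last step left them, time stands still between calls to the robot, and variables do not carry over. Pictures are saved under pics/ and viewed, about 12 in all and at most 16, crops included, and the job is handed in when it is done.

Besides the shell and the picture viewer there is one more tool, called after "Emit:" by a JSON object that holds its "op" and its "data". send_rows: Moves the arm, as the interface text tells. Its arguments: {"type":"object","properties":{"steps":{"type":"array","items":{"type":"array","items":{"type":"array","items":{"type":"number"}}}}},"required":["steps"]}

```bash
ls; mkdir -p pics; cat > h.py <<'E'
import numpy as np, cv2
from scipy.spatial.transform import Rotation as R
from bench import arm, optics, job
def ray(cam,u,v,st=None):
    c=optics.get_calibration(cam); K=np.array(c["K"])
    if cam!="wrist":
        Rm=cv2.Rodrigues(np.array(c["rvec"],float))[0]; t=np.array(c["tvec"],float).ravel()
        d=Rm.T@np.linalg.inv(K)@np.array([u,v,1.]); return -Rm.T@t,d
    x=(u-K[0,2])/K[0,0]; y=(v-K[1,2])/K[1,1]; r=np.hypot(x,y)+1e-9
    d=np.array([np.sin(r)*x/r,np.sin(r)*y/r,np.cos(r)])
    H=np.array(c["hand_eye"]); W=R.from_quat(st["ee_rot"]).as_matrix()
    o=W@H[:3,3]+np.array(st["position"]); return o,W@H[:3,:3]@d
def onz(cam,u,v,z,st=None):
    o,d=ray(cam,u,v,st); return o+d*(z-o[2])/d[2]
def st():
    return arm.read_state()
def show():
    s=st(); print({k:np.round(s[k],3).tolist() for k in("clock","position","ee_rot","contact_force","wrist_torque","gripper_width","joints")}); return s
E
python3 - <<'E'
from h import *
s=show()
for n in("scene","side","wrist"):
    im,d=optics.get_image(n); cv2.imwrite(f"pics/{n}0.png",im); np.save(f"pics/{n}0.npy",d)
    c=optics.get_calibration(n); print(n,{k:np.round(v,3).tolist() for k,v in c.items()})
E
```

```text
pics
{'clock': 0.0, 'position': [269.81, -563.096, 230.232], 'ee_rot': [-0.221, 0.975, 0.001, -0.0], 'contact_force': [0.078, -0.196, 0.672], 'wrist_torque': [-0.002, 0.113, -0.01], 'gripper_width': 85.234, 'joints': [-0.865, 0.386, 0.007, -0.001, -1.194, -0.259]}
scene {'K': [[620.035, 0.0, 315.852], [0.0, 620.035, 244.051], [0.0, 0.0, 1.0]], 'rvec': [0.721, -2.622, 1.147], 'tvec': [465.951, 299.847, 1271.045]}
side {'K': [[561.109, 0.0, 323.318], [0.0, 561.109, 239.131], [0.0, 0.0, 1.0]], 'rvec': [0.656, -2.339, 1.445], 'tvec': [451.458, 223.699, 1133.888]}
wrist {'K': [[371.648, 0.0, 310.362], [0.0, 371.648, 246.478], [0.0, 0.0, 1.0]], 'hand_eye': [[-0.001, -0.957, -0.291, 74.05], [1.0, -0.001, -0.0, 0.398], [-0.0, -0.291, 0.957, -142.272], [0.0, 0.0, 0.0, 1.0]]}
```

View pics/scene0.png

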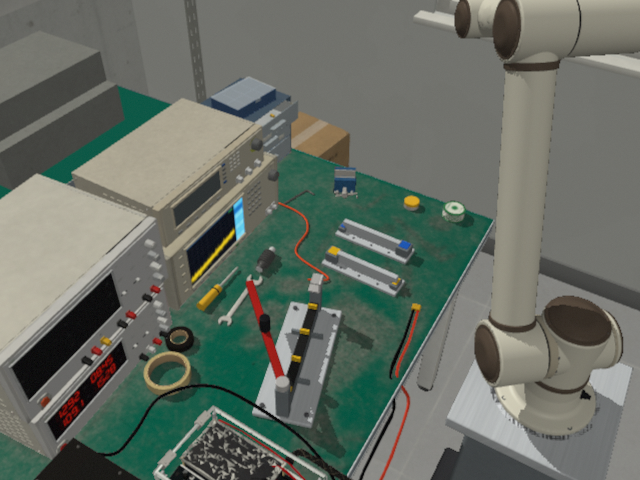

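View pics/side0.png

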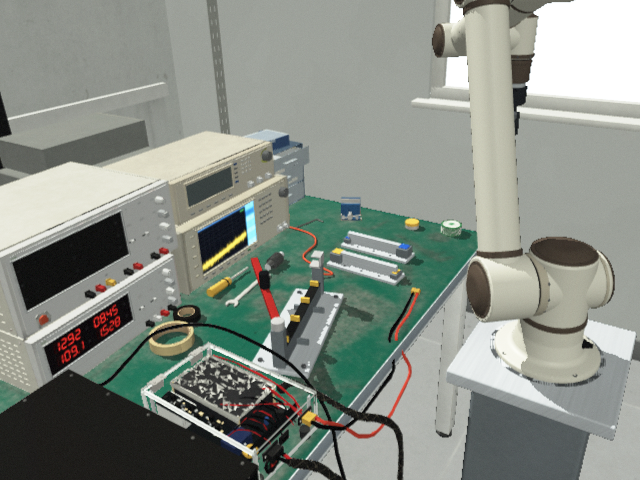

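```bash
python3 - <<'E'
from h import *
im=cv2.imread("pics/scene0.png"); cv2.imwrite("pics/c1.png",cv2.resize(im[200:430,210:430],None,fx=2.6,fy=2.6,interpolation=cv2.INTER_CUBIC))
hsv=cv2.cvtColor(im,cv2.COLOR_BGR2HSV)
for n,lo,hi,z in(("red",(0,150,100),(8,255,255),107),("blue",(105,120,80),(125,255,255),36),("yel",(18,150,120),(30,255,255),36)):
    m=cv2.inRange(hsv,lo,hi); k,l,s,c=cv2.connectedComponentsWithStats(m)
    for i in range(1,k):
        if s[i,4]>25: print(n,s[i],c[i].round(1),onz("scene",*c[i],z).round(1))
for p,z in(((282,381),122),((316,277),122),((265,322),150)): print(p,onz("scene",*p,z).round(1))
E
```

```text
red [278 203  51  78 243] [304.3 241.6] [589.7 -29.2 107. ]
red [246 281  18  43 295] [254.4 299.2] [587.6 176.7 107. ]
red [151 286   9   7  43] [155.2 288.8] [783. 261. 107.]
red [126 311  10   7  43] [130.6 314.2] [778.8 340.4 107. ]
red [395 311  24  66 186] [406.2 344. ] [267.  119.6 107. ]
red [262 332  22  46 362] [272.4 354.3] [477.9 275.9 107. ]
red [153 338   9   7  37] [157.  340.9] [688.  365.1 107. ]
red [ 92 347  10   8  48] [ 96.4 350.4] [771.8 442.6 107. ]
red [102 358  10  10  34] [106.6 362.2] [735.4 452.8 107. ]
red [106 363   9  10  42] [111.1 368.4] [718.3 459.  107. ]
red [ 90 367  12  16  68] [ 96.  374.3] [732.7 483.1 107. ]
red [380 386  30  94 216] [397.4 432.8] [200.8 304.5 107. ]
red [ 68 391  11  18  63] [ 73.1 399.7] [728.2 543.9 107. ]
red [ 41 397   7   9  41] [ 44.3 401.1] [769.7 572.2 107. ]
red [ 59 405   8  12  38] [ 63.2 410.8] [726.2 569.  107. ]
red [ 72 406   6  10  29] [ 74.5 410. ] [710.4 557.6 107. ]
red [ 63 413   9  13  45] [ 67.  419.2] [707.9 577.4 107. ]
red [254 438  21  16  36] [263.7 445.3] [386.3 442.9 107. ]
red [276 453  26  25  37] [289.3 464.7] [330.4 450.2 107. ]
blue [399 240  12   9  70] [404.2 244.3] [ 413.3 -215.6   36. ]
yel [404 196  16  11 136] [411.3 201. ] [ 467.5 -381.2   36. ]
yel [191 229  44  53 272] [212.5 255.9] [790.7  63.   36. ]
yel [328 247  12   8  58] [333.5 250.2] [ 552.2 -105.8   36. ]
yel [197 285  24  25 223] [208.2 297.2] [718.1 174.5  36. ]
yel [308 303   9   6  40] [312.  305.2] [507.   74.4  36. ]
yel [412 304   9   7  47] [415.9 306.5] [306.9 -42.7  36. ]
yel [300 328  10   6  45] [304.2 330.5] [484.8 144.7  36. ]
yel [101 337  10   8  51] [105.5 340.6] [826.3 382.8  36. ]
yel [292 355   9   6  43] [295.7 357.6] [463.2 214.5  36. ]
(282, 381) [423.5 326.2 122. ]
(316, 277) [502.9  66.9 122. ]
(265, 322) [513.3 245.5 150. ]
```

View pics/c1.png

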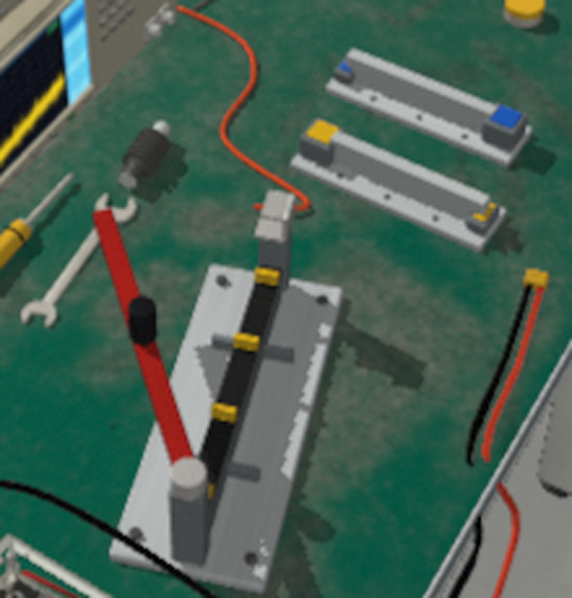

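```bash
cat >> h.py <<'E'
def yaw(s):  # world angle (deg) of tool x
    W=R.from_quat(s["ee_rot"]).as_matrix(); return np.degrees(np.arctan2(W[1,0],W[0,0]))
def plan(p,yx=None,op=1.0,step=38.,nmin=1,s=None):
    """rows bringing the TCP straight to p, tool x to world angle yx (mod 180)"""
    s=s or st(); q=np.array(s["position"]); a0=yaw(s)
    da=0 if yx is None else (yx-a0+90)%180-90
    d=np.array(p)-q; n=max(nmin,int(np.ceil(np.linalg.norm(d)/step)),int(np.ceil(abs(da)/6.5))); rows=[]
    for i in range(n):
        a=np.radians(a0+da*i/n); w=d/n/10
        rows.append([round(w[0]*np.cos(a)+w[1]*np.sin(a),2),round(w[0]*np.sin(a)-w[1]*np.cos(a),2),round(-w[2],2),round(-np.radians(da/n),3),op])
    print("at",q.round(1),"yaw",round(a0,1),"n",n)
    for k in range(0,n,10): print(str(rows[k:k+10]).replace(" ",""))
E
python3 - <<'E'
from h import *
D=np.load("pics/scene0.npy")
def dp(u,v):
    o,d=ray("scene",u,v); return (o+d*D[v,u]).round(0)
for n,p in dict(piv=(282,380),catch=(317,277),catch2=(318,281),knob=(265,318),inst=(165,330),inst2=(165,290),term=(150,355),low=(178,300),tape=(167,360),low2=(62,440),bartip=(250,283),barm=(275,360)).items(): print(n,dp(*p))
im=cv2.imread("pics/scene0.png"); hsv=cv2.cvtColor(im,cv2.COLOR_BGR2HSV)
for n,lo,hi in(("blue",(105,100,60),(125,255,255)),("yel",(18,120,100),(30,255,255))):
    m=cv2.inRange(hsv,lo,hi); m[:, :320]=0;m[300:]=0;m[:215]=0; k,l,s,c=cv2.connectedComponentsWithStats(m)
    for i in range(1,k):
        if s[i,4]>7:
            u,v=c[i]; print(n,s[i,4],c[i].round(1),dp(int(u+.5),int(v+.5)),onz("scene",u,v,38).round(1),onz("scene",u,v,26).round(1))
plan((505,245,231),197.1)
E
```

```text
piv [427. 321. 116.]
catch [501.  66. 122.]
catch2 [494.  74. 121.]
knob [520. 235. 147.]
inst [731. 304.  48.]
inst2 [785. 234.  77.]
term [745. 346.   1.]
low [765. 221.  44.]
tape [703. 340.   5.]
low2 [726. 593.  44.]
bartip [619. 147. 112.]
barm [463. 289. 114.]
blue 12 [342.2 225.5] [ 585. -211.   21.] [ 576.7 -195.1   38. ] [ 582.7 -207.4   26. ]
blue 74 [404.3 244.4] [ 415. -219.   33.] [ 412.3 -213.4   38. ] [ 416.4 -225.9   26. ]
yel 68 [333.3 250. ] [ 555. -108.   34.] [ 552.  -104.4   38. ] [ 557.7 -115.7   26. ]
yel 23 [396.  281.7] [380. -97.  26.] [376.5 -87.3  38. ] [380.2 -98.4  26. ]
at [ 269.9 -563.3  230.5] yaw -154.4 n 23
[[np.float64(-2.44),np.float64(2.73),np.float64(-0.0),np.float64(0.006),1.0],[np.float64(-2.42),np.float64(2.74),np.float64(-0.0),np.float64(0.006),1.0],[np.float64(-2.4),np.float64(2.76),np.float64(-0.0),np.float64(0.006),1.0],[np.float64(-2.39),np.float64(2.77),np.float64(-0.0),np.float64(0.006),1.0],[np.float64(-2.37),np.float64(2.79),np.float64(-0.0),np.float64(0.006),1.0],[np.float64(-2.35),np.float64(2.8),np.float64(-0.0),np.float64(0.006)
[... 600 characters left out ...]
4(0.006),1.0],[np.float64(-2.18),np.float64(2.94),np.float64(-0.0),np.float64(0.006),1.0],[np.float64(-2.17),np.float64(2.95),np.float64(-0.0),np.float64(0.006),1.0],[np.float64(-2.15),np.float64(2.96),np.float64(-0.0),np.float64(0.006),1.0],[np.float64(-2.13),np.float64(2.98),np.float64(-0.0),np.float64(0.006),1.0],[np.float64(-2.11),np.float64(2.99),np.float64(-0.0),np.float64(0.006),1.0],[np.float64(-2.09),np.float64(3.01),np.float64(-0.0),np.float64(0.006),1.0]]
[[np.float64(-2.07),np.float64(3.02),np.float64(-0.0),np.float64(0.006),1.0],[np.float64(-2.05),np.float64(3.03),np.float64(-0.0),np.float64(0.006),1.0],[np.float64(-2.03),np.float64(3.05),np.float64(-0.0),np.float64(0.006),1.0]]
```

Emit:
{"op": "send_rows", "data": {"steps": [[[-2.4, 2.8, 0, 0.006, 1], [-2.4, 2.8, 0, 0.006, 1], [-2.4, 2.8, 0, 0.006, 1], [-2.4, 2.8, 0, 0.006, 1], [-2.35, 2.8, 0, 0.006, 1], [-2.35, 2.8, 0, 0.006, 1], [-2.3, 2.8, 0, 0.006, 1], [-2.3, 2.85, 0, 0.006, 1], [-2.3, 2.85, 0, 0.006, 1], [-2.3, 2.85, 0, 0.006, 1]]]}}

```text
clock: 0.98
position: [370.8, -201.5, 225.2]
ee_rot: [-0.184, 0.983, 0.004, -0.003]
contact_force: [1.4, -0.5, -0.1]
gripper_width: 85.6
```

Emit:
{"op": "send_rows", "data": {"steps": [[[-2.25, 2.9, 0, 0.006, 1], [-2.25, 2.9, 0, 0.006, 1], [-2.2, 2.9, 0, 0.006, 1], [-2.2, 2.9, 0, 0.006, 1], [-2.2, 2.9, 0, 0.006, 1], [-2.2, 2.95, 0, 0.006, 1], [-2.15, 2.95, 0, 0.006, 1], [-2.1, 3.0, 0, 0.006, 1], [-2.1, 3.0, 0, 0.006, 1], [-2.1, 3.0, 0, 0.006, 1]]]}}

```text
clock: 1.82
position: [475.6, 167.4, 227.9]
ee_rot: [-0.154, 0.988, 0.004, -0.002]
contact_force: [0.9, -1.1, 0.2]
gripper_width: 85.1
```

```bash
sed -i 's/round(w\[0\]\*np.cos(a)+w\[1\]\*np.sin(a),2)/round(float(w[0]*np.cos(a)+w[1]*np.sin(a)),2)/; s/round(w\[0\]\*np.sin(a)-w\[1\]\*np.cos(a),2)/round(float(w[0]*np.sin(a)-w[1]*np.cos(a)),2)/; s/round(-w\[2\],2)/round(float(-w[2]),2)/; s/round(-np.radians(da\/n),3)/round(float(-np.radians(da\/n)),3)/' h.py
python3 - <<'E'
from h import *
s=show(); im,d=optics.get_image("wrist"); cv2.imwrite("pics/w1.png",im)
plan((505,245,231),197.1)
E
```

```text
{'clock': 1.817, 'position': [475.59, 167.366, 227.86], 'ee_rot': [-0.154, 0.988, 0.004, -0.002], 'contact_force': [0.909, -1.121, 0.177], 'wrist_torque': [-0.018, -0.116, 0.04], 'gripper_width': 85.067, 'joints': [0.655, 0.182, -0.283, -0.01, -1.105, -1.912]}
at [478.6 172.6 227.7] yaw -162.1 n 3
[[-1.58,2.03,-0.11,0.005,1.0],[-1.57,2.03,-0.11,0.005,1.0],[-1.56,2.04,-0.11,0.005,1.0]]
```

View pics/w1.png

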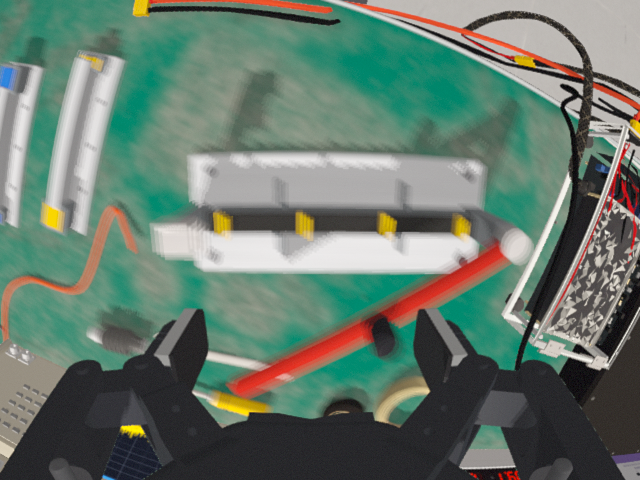

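```bash
python3 - <<'E'
from h import *
import time
s=show(); im,d=optics.get_image("wrist"); cv2.imwrite("pics/w2.png",im)
hsv=cv2.cvtColor(im,cv2.COLOR_BGR2HSV)
for n,lo,hi,z in(("yel",(18,150,100),(32,255,255),62),("red",(0,150,80),(8,255,255),114)):
    m=cv2.inRange(hsv,lo,hi); m[:150]=0 ;m[420:]=0; k,l,S,c=cv2.connectedComponentsWithStats(m)
    for i in range(1,k):
        if S[i,4]>40: print(n,S[i],c[i].round(1),onz("wrist",*c[i],z,s).round(1))
m=(im.max(2)<45).astype(np.uint8); m[:290]=0; m[365:]=0; m[:,:330]=0;m[:,412:]=0; k,l,S,c=cv2.connectedComponentsWithStats(m)
for i in range(1,k):
    if S[i,4]>40: print("knob",S[i],c[i].round(1),onz("wrist",*c[i],132,s).round(1))
u,v=516,243
print("w1 piv",onz("wrist",u,v,118,s))
E
```

```text
{'clock': 1.867, 'position': [478.595, 172.596, 227.677], 'ee_rot': [-0.156, 0.988, 0.005, 0.0], 'contact_force': [3.28, 3.983, 1.238], 'wrist_torque': [0.488, -0.432, -0.026], 'gripper_width': 85.408, 'joints': [0.661, 0.189, -0.276, -0.009, -1.102, -1.914]}
yel [ 37 197  17  25 310] [ 44.9 209.5] [541.3 -86.9  62. ]
yel [207 203  11  24 232] [212.  214.8] [495.6  90.8  62. ]
yel [289 203   9  25 199] [293.3 215.1] [475.  158.2  62. ]
yel [372 205  10  24 211] [376.2 215.7] [453.6 225.8  62. ]
yel [446 207  13  23 238] [452.3 218. ] [433.  293.3  62. ]
yel [205 385  57  28 865] [233.2 399.6] [686.5 154.2  62. ]
red [102 199  24  44  87] [116.3 218.6] [506.1  25.7 114. ]
red [ 219  231  280  159 6335] [361.4 312.4] [520.9 229.3 114. ]
red [570 242  16  31  42] [577.1 257.5] [419.3 405.4 114. ]
red [  3 271  72  12 107] [ 39.  276.5] [583.7 -50.1 114. ]
knob [356 306  31  32 575] [368.8 319.4] [516.8 231.  132. ]
w1 piv [428.47678124 329.29383865 118.        ]
```

View pics/w2.png

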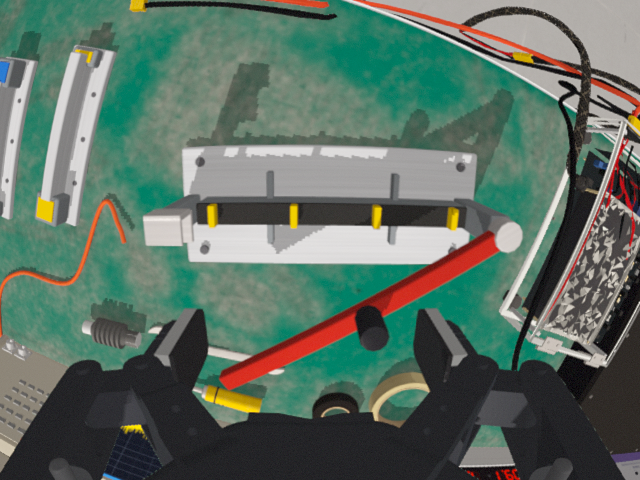

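```bash
python3 - <<'E'
from h import *
plan((517,231,175),197.1); plan((517,231,121),197.1,step=54,s={"position":[517,231,175],"ee_rot":R.from_euler("xz",[180,197.1],degrees=True).as_quat()})
E
```

```text
at [477.1 169.8 227.3] yaw -162.0 n 3
[[-1.89,1.53,1.74,0.005,1.0],[-1.89,1.54,1.74,0.005,1.0],[-1.88,1.55,1.74,0.005,1.0]]
at [517 231 175] yaw -162.9 n 1
[[-0.0,0.0,5.4,-0.0,1.0]]
```

Emit:
{"op": "send_rows", "data": {"steps": [[[-1.9, 1.55, 1.75, 0.005, 1], [-1.9, 1.55, 1.75, 0.005, 1], [-1.9, 1.55, 1.75, 0.005, 1], [0, 0, 0, 0, 1], [0, 0, 0, 0, 1]]]}}

```text
clock: 2.33
position: [517.5, 234.6, 172.6]
ee_rot: [-0.15, 0.989, 0.004, -0.002]
contact_force: [0.7, -0.5, -0.2]
gripper_width: 85.3
```

```bash
python3 - <<'E'
from h import *
s=show(); im,d=optics.get_image("wrist"); cv2.imwrite("pics/w3.png",im)
m=(im.max(2)<45).astype(np.uint8); m[:220]=0; m[370:]=0; m[:,:230]=0;m[:,400:]=0; k,l,S,c=cv2.connectedComponentsWithStats(m)
for i in range(1,k):
    if S[i,4]>40: print("knob",S[i],c[i].round(1),onz("wrist",*c[i],132,s).round(1))
plan((517,231,121),197.1)
E
```

```text
{'clock': 2.333, 'position': [517.534, 234.631, 172.589], 'ee_rot': [-0.15, 0.989, 0.004, -0.002], 'contact_force': [0.721, -0.527, -0.2], 'wrist_torque': [-0.052, 0.029, -0.043], 'gripper_width': 85.304, 'joints': [0.706, 0.339, -0.215, -0.01, -1.016, -1.971]}
knob [288 261  41  41 829] [308.  276.6] [515.9 233.5 132. ]
at [517.2 234.4 172.2] yaw -162.8 n 2
[[0.06,-0.16,2.56,0.001,1.0],[0.06,-0.16,2.56,0.001,1.0]]
```

View pics/w3.png

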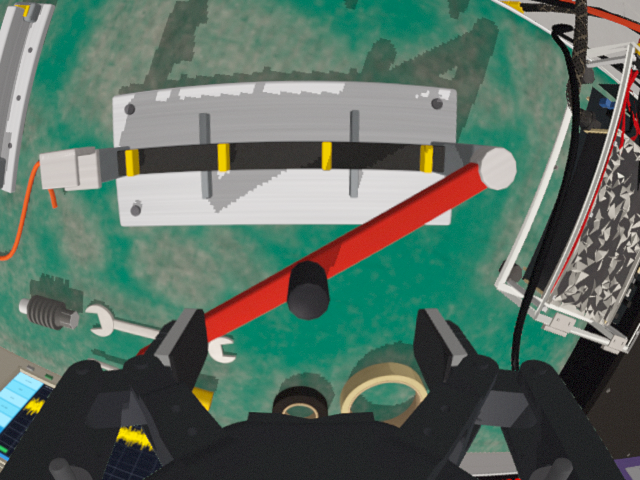

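Emit:
{"op": "send_rows", "data": {"steps": [[[0.1, -0.05, 2.6, 0, 1], [0.05, -0.05, 2.5, 0, 1], [0, 0, 0, 0, 1], [0, 0, 0, 0, 0], [0, 0, 0, 0, 0], [0, 0, 0, 0, 0], [0, 0, 0, 0, 0], [0, 0, 0, 0, 0], [0, 0, 0, 0, 0], [0, 0, 0, 0, 0]]]}}

```text
clock: 3.22
position: [515.9, 232.2, 130.6]
ee_rot: [-0.148, 0.989, 0.008, 0.003]
contact_force: [5.9, -4.7, -6.9]
gripper_width: 19.7
```

Emit:
{"op": "send_rows", "data": {"steps": [[[-1.0, 0.62, 0, -0.09, 0], [-1.0, 0.62, 0, -0.09, 0], [-1.0, 0.62, 0, -0.09, 0]]]}}

```text
clock: 3.47
position: [536.1, 257.9, 130.5]
ee_rot: [-0.283, 0.959, 0.007, 0.003]
contact_force: [1.6, -0.1, -3.0]
gripper_width: 20.0
```

Emit:
{"op": "send_rows", "data": {"steps": [[[-1.0, 0.62, 0, -0.09, 0], [-1.0, 0.62, 0, -0.09, 0], [-1.0, 0.62, 0, -0.09, 0], [-1.0, 0.62, 0, -0.09, 0], [-1.0, 0.62, 0, -0.09, 0], [-1.0, 0.62, 0, -0.09, 0], [-1.0, 0.62, 0, -0.09, 0], [-1.0, 0.62, 0, -0.09, 0], [-1.0, 0.62, 0, -0.09, 0], [0, 0, 0, 0, 0]]]}}

```text
clock: 4.3
position: [546.8, 363.4, 130.5]
ee_rot: [-0.65, 0.76, 0.005, 0.005]
contact_force: [-0.9, 0.0, 1.0]
gripper_width: 19.8
```

```bash
python3 - <<'E'
from h import *
s=show(); p=s["position"]; print(np.degrees(np.arctan2(p[1]-322,p[0]-424))-17.2+90, np.hypot(p[1]-322,p[0]-424),yaw(s))
E
```

```text
{'clock': 4.3, 'position': [546.768, 363.382, 130.517], 'ee_rot': [-0.65, 0.76, 0.005, 0.005], 'contact_force': [-0.916, 0.031, 1.047], 'wrist_torque': [0.119, 0.5, 0.055], 'gripper_width': 19.784, 'joints': [0.829, 0.513, -0.045, -0.01, -1.002, -0.978]}
91.42757958085556 129.55433747986987 -98.88072140193306
```

Emit:
{"op": "send_rows", "data": {"steps": [[[0, 0, 0, 0, 1], [0, 0, 0, 0, 1], [0, 0, 0, 0, 1], [0, 0, 0, 0, 1], [0, 0, -2.5, 0, 1], [0, 0, -3, 0, 1], [0, 0, -3, 0, 1], [0, 0, 0, 0, 1]]]}}

```text
clock: 4.97
position: [548.0, 358.4, 219.0]
ee_rot: [-0.646, 0.764, 0.004, 0.004]
contact_force: [0.6, 1.0, 0.8]
gripper_width: 85.3
```

```bash
python3 - <<'E'
from h import *
s=show(); plan((475,-100,200),178)
E
```

```text
{'clock': 4.967, 'position': [548.007, 358.386, 218.999], 'ee_rot': [-0.646, 0.764, 0.004, 0.004], 'contact_force': [0.631, 1.013, 0.812], 'wrist_torque': [0.024, -0.105, 0.009], 'gripper_width': 85.29, 'joints': [0.823, 0.44, 0.066, -0.007, -1.188, -0.988]}
at [548.  358.4 219. ] yaw -99.6 n 13
[[3.57,-0.03,0.15,0.111,1.0],[3.54,-0.43,0.15,0.111,1.0],[3.48,-0.82,0.15,0.111,1.0],[3.36,-1.2,0.15,0.111,1.0],[3.21,-1.56,0.15,0.111,1.0],[3.02,-1.9,0.15,0.111,1.0],[2.79,-2.23,0.15,0.111,1.0],[2.53,-2.52,0.15,0.111,1.0],[2.23,-2.78,0.15,0.111,1.0],[1.91,-3.01,0.15,0.111,1.0]]
[[1.57,-3.21,0.15,0.111,1.0],[1.21,-3.36,0.15,0.111,1.0],[0.83,-3.47,0.15,0.111,1.0]]
```

Emit:
{"op": "send_rows", "data": {"steps": [[[3.55, 0, 0.15, 0.11, 1], [3.55, -0.45, 0.15, 0.11, 1], [3.5, -0.8, 0.15, 0.11, 1], [3.35, -1.2, 0.15, 0.11, 1], [3.2, -1.55, 0.15, 0.11, 1], [3.0, -1.9, 0.15, 0.11, 1], [2.8, -2.2, 0.15, 0.11, 1], [2.5, -2.5, 0.15, 0.11, 1], [2.2, -2.8, 0.15, 0.11, 1], [1.9, -3.0, 0.15, 0.11, 1]]]}}

```text
clock: 5.8
position: [485.4, -2.2, 203.0]
ee_rot: [-0.124, 0.992, 0.009, 0.012]
contact_force: [1.3, -0.5, -0.3]
gripper_width: 85.4
```

Emit:
{"op": "send_rows", "data": {"steps": [[[1.6, -3.2, 0.15, 0.11, 1], [1.2, -3.35, 0.15, 0.11, 1], [0.8, -3.45, 0.15, 0.11, 1], [0.8, -3.0, 0.15, 0, 1], [0, 0, 0, 0, 1], [0, 0, 0, 0, 1]]]}}

```text
clock: 6.3
position: [446.7, -149.3, 195.7]
ee_rot: [0.058, 0.998, 0.011, 0.014]
contact_force: [0.6, 0.5, -0.4]
gripper_width: 85.2
```

```bash
python3 - <<'E'
from h import *
s=show(); print(yaw(s)); im,d=optics.get_image("wrist"); cv2.imwrite("pics/w4.png",im)
E
```

```text
{'clock': 6.3, 'position': [446.688, -149.329, 195.749], 'ee_rot': [0.058, 0.998, 0.011, 0.014], 'contact_force': [0.612, 0.532, -0.374], 'wrist_torque': [0.01, 0.045, -0.011], 'gripper_width': 85.184, 'joints': [0.01, 0.143, -0.415, -0.024, -0.984, -1.685]}
173.2844526870503
```

View pics/w4.png

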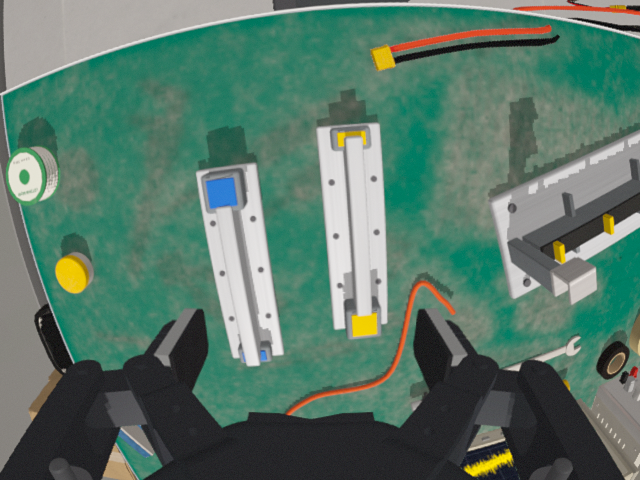

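```bash
cat >> h.py <<'E'
def caps(name,s,im,zoff=0,mask=None,off=0):
    hsv=cv2.cvtColor(im,cv2.COLOR_BGR2HSV)
    lo,hi={"blue":((100,110,80),(125,255,255)),"yellow":((20,140,120),(32,255,255)),"red":((0,150,90),(8,255,255))}[name]
    m=cv2.inRange(hsv,lo,hi); k,l,S,c=cv2.connectedComponentsWithStats(m); out=[]
    for i in range(1,k):
        if S[i,4]>35: out.append((S[i].tolist(),c[i].round(1).tolist(),onz("wrist",*c[i],38+zoff,s).round(1),onz("wrist",*c[i],26+zoff,s).round(1)))
    return out
def beam(h,t):
    d=h-t; L=np.linalg.norm(d[:2]); c=t[:2]+d[:2]*87.5/167.5
    print("L",L.round(1),"(167) yaw",np.degrees(np.arctan2(d[1],d[0])).round(2),"centre",c.round(1))
    return c,np.degrees(np.arctan2(d[1],d[0]))
E
python3 - <<'E'
from h import *
s=st(); im=cv2.imread("pics/w4.png")
for n in("blue","yellow"):
    for o in caps(n,s,im): print(n,*o)
W=R.from_quat(s["ee_rot"]).as_matrix(); print(W[:,2])
E
```

```text
blue [206, 178, 31, 31, 777] [221.2, 192.4] [ 412.6 -214.6   38. ] [ 414.4 -217.5   26. ]
blue [260, 350, 7, 10, 49] [263.1, 355.1] [ 572.9 -205.8   38. ] [ 581.1 -208.3   26. ]
blue [118, 430, 32, 27, 191] [132.5, 443.7] [ 704.9 -404.9   38. ] [ 718.4 -415.4   26. ]
yellow [610, 5, 16, 4, 49] [618.6, 6.4] [242.1 208.6  38. ] [237.  222.8  26. ]
yellow [371, 45, 24, 26, 438] [382.4, 57.5] [318.2 -72.1  38. ] [316.2 -69.2  26. ]
yellow [337, 131, 29, 16, 214] [350.0, 136.2] [ 380.4 -105.3   38. ] [ 380.9 -103.8   26. ]
yellow [603, 214, 11, 21, 186] [608.3, 223.5] [482.3 178.   38. ] [486.9 191.   26. ]
yellow [553, 241, 12, 23, 207] [559.1, 251.3] [505. 105.  38.] [510.5 114.9  26. ]
yellow [56, 255, 33, 38, 969] [71.9, 273.6] [ 467.  -386.4   38. ] [ 471.  -396.2   26. ]
yellow [352, 312, 25, 25, 504] [364.0, 324.7] [ 551.  -106.5   38. ] [ 558.3 -105.    26. ]
yellow [464, 449, 49, 28, 567] [489.3, 464.0] [824.1  67.6  38. ] [842.5  76.1  26. ]
[ 0.02882587  0.02042619 -0.99937573]
```

```bash
python3 - <<'E'
from h import *
plan((480,-104,80),179,step=30,nmin=5)
E
```

```text
at [ 446.6 -148.9  195.7] yaw 173.3 n 5
[[-0.56,0.97,2.31,-0.02,1.0],[-0.58,0.96,2.31,-0.02,1.0],[-0.6,0.95,2.31,-0.02,1.0],[-0.62,0.93,2.31,-0.02,1.0],[-0.63,0.92,2.31,-0.02,1.0]]
```

Emit:
{"op": "send_rows", "data": {"steps": [[[-0.55, 0.95, 2.3, -0.02, 0.7], [-0.55, 0.95, 2.3, -0.02, 0.7], [-0.6, 0.95, 2.3, -0.02, 0.7], [-0.6, 0.95, 2.3, -0.02, 0.7], [-0.6, 0.9, 2.3, -0.02, 0.7], [0, 0, 0, 0, 0.7], [0, 0, 0, 0, 0.7]]]}}

```text
clock: 6.93
position: [490.3, -95.4, 83.6]
ee_rot: [0.002, 1.0, 0.01, 0.022]
contact_force: [-0.3, -0.6, 0.4]
gripper_width: 59.6
```

```bash
cat >> h.py <<'E'
def plan(p,yx=None,op=1.0,step=38.,nmin=1,s=None):
    s=s or st(); q=np.array(s["position"]); a0=yaw(s); W=R.from_quat(s["ee_rot"])
    da=0 if yx is None else (yx-a0+90)%180-90
    d=(np.array(p)-q); n=max(nmin,int(np.ceil(np.linalg.norm(d)/step)),int(np.ceil(abs(da)/6.5)))
    rows=[[round(float(x),2) for x in (W*R.from_euler("z",-da*i/n,degrees=True)).inv().apply(d/n/10)]+[round(float(-np.radians(da/n)),3),op] for i in range(n)]
    print("at",q.round(1),"yaw",round(a0,1),"tilt",W.as_matrix()[:2,2].round(3),"n",n)
    for k in range(0,n,10): print(str(rows[k:k+10]).replace(" ",""))
E
python3 - <<'E'
from h import *
s=show(); im,d=optics.get_image("wrist"); cv2.imwrite("pics/w5.png",im)
for o in caps("yellow",s,im): print(*o)
plan((480,-104,15),179,.7,step=25)
E
```

```text
{'clock': 6.933, 'position': [490.265, -95.436, 83.568], 'ee_rot': [0.002, 1.0, 0.01, 0.022], 'contact_force': [-0.3, -0.552, 0.412], 'wrist_torque': [-0.046, 0.095, 0.033], 'gripper_width': 59.554, 'joints': [0.125, 0.325, -0.51, -0.022, -0.69, -1.683]}
[270, 60, 46, 22, 463] [293.2, 68.5] [ 383.9 -101.9   38. ] [ 382.2 -102.2   26. ]
[589, 269, 17, 34, 450] [596.7, 284.7] [506.3 110.   38. ] [512.5 123.5  26. ]
[272, 347, 39, 31, 1079] [291.5, 363.1] [ 550.8 -106.1   38. ] [ 560.  -106.6   26. ]
at [490.1 -95.5  83.6] yaw 179.7 tilt [0.044 0.02 ] n 3
[[0.43,-0.33,2.26,0.004,0.7],[0.43,-0.33,2.26,0.004,0.7],[0.43,-0.33,2.26,0.004,0.7]]
```

View pics/w5.png

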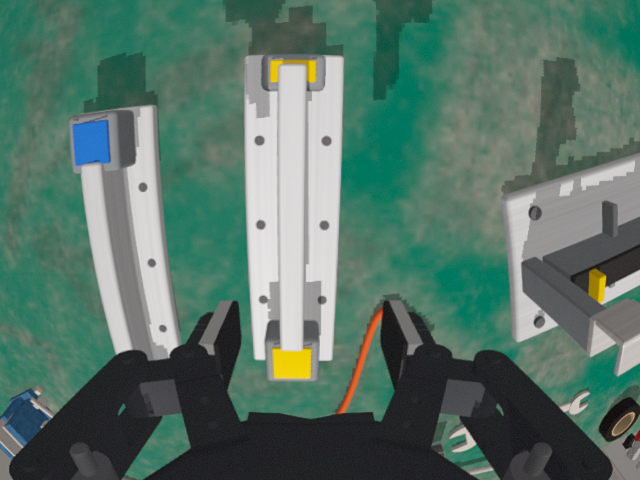

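Emit:
{"op": "send_rows", "data": {"steps": [[[0.45, -0.35, 2.2, 0.01, 0.7], [0.45, -0.35, 2.2, 0.005, 0.7], [0.4, -0.3, 2.0, 0, 0.7], [0, 0, 0, 0, 0.7], [0, 0, 0, 0, 0.7]]]}}

```text
clock: 7.4
position: [486.3, -103.4, 25.3]
ee_rot: [0.009, 0.999, 0.01, 0.031]
contact_force: [1.0, 0.1, 0.5]
gripper_width: 59.9
```

```bash
python3 - <<'E'
from h import *
s=show(); plan((480,-104,15),178.6,.7,step=25)
E
```

```text
{'clock': 7.4, 'position': [486.26, -103.413, 25.268], 'ee_rot': [0.009, 0.999, 0.01, 0.031], 'contact_force': [1.033, 0.115, 0.531], 'wrist_torque': [-0.062, 0.038, 0.027], 'gripper_width': 59.908, 'joints': [0.109, 0.413, -0.58, -0.028, -0.515, -1.674]}
at [ 486.3 -103.4   25.3] yaw 178.9 tilt [0.062 0.02 ] n 1
[[0.69,-0.09,0.98,0.006,0.7]]
```

Emit:
{"op": "send_rows", "data": {"steps": [[[0.6, -0.05, 0.95, 0.005, 0.7], [0, 0, 0, 0, 0.7], [0, 0, 0, 0, 0], [0, 0, 0, 0, 0], [0, 0, 0, 0, 0], [0, 0, 0, 0, 0], [0, 0, 0, 0, 0], [0, 0, 0, 0, 0], [0, 0, 0, 0, 0], [0, 0, 0, 0, 0]]]}}

```text
clock: 8.23
position: [487.4, -103.2, 24.7]
ee_rot: [0.011, 0.999, 0.011, 0.039]
contact_force: [-0.7, -0.6, 0.1]
gripper_width: 12.5
```

Emit:
{"op": "send_rows", "data": {"steps": [[[0, 0, -1.5, 0, 0], [0, 0, -1.5, 0, 0], [0, 0, -1.5, 0, 0], [0, 0, -1.5, 0, 0], [0, 0, 0, 0, 0], [0, 0, 0, 0, 0], [0, 0, 0, 0, 0]]]}}

```text
clock: 8.82
position: [476.9, -104.2, 80.8]
ee_rot: [0.012, 0.999, 0.011, 0.031]
contact_force: [-0.1, 0.2, -4.7]
gripper_width: 12.3
```

```bash
cat >> h.py <<'E'
def wrench(n=8,save=None):
    F=[];T=[]
    for i in range(n):
        s=st(); im,d=optics.get_image("wrist"); F.append(s["contact_force"]); T.append(s["wrist_torque"])
        if i==0 and save: cv2.imwrite(save,im)
    F=np.array(F);T=np.array(T); print("F",F.mean(0).round(2),F.std(0).round(2),"T",T.mean(0).round(3),T.std(0).round(3)); return s,im,F.mean(0),T.mean(0)
E
python3 - <<'E'
from h import *
s=show(); s,im,F,T=wrench(8,"pics/w6.png")
print(st()["position"],R.from_quat(s["ee_rot"]).as_matrix()[:2,2])
E
```

```text
{'clock': 8.817, 'position': [476.891, -104.241, 80.752], 'ee_rot': [0.012, 0.999, 0.011, 0.031], 'contact_force': [-0.103, 0.241, -4.743], 'wrist_torque': [-0.052, 0.137, 0.027], 'gripper_width': 12.272, 'joints': [0.108, 0.306, -0.55, -0.025, -0.649, -1.684]}
F [ 0.37  0.23 -4.72] [0.33 0.61 0.26] T [-0.074  0.185  0.005] [0.036 0.048 0.026]
[ 477.23138959 -104.31088843   81.09777386] [0.06248873 0.0217826 ]
```

View pics/w6.png

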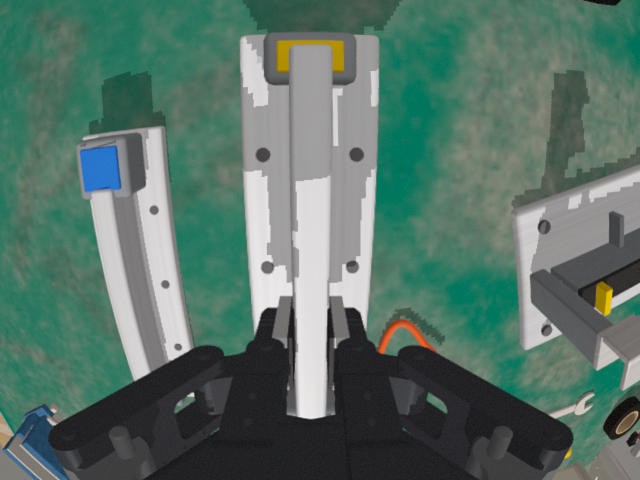

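```bash
cat >> h.py <<'E'
def dpt(s,d,u,v):
    u=int(u);v=int(v); z=np.median(d[v-2:v+3,u-2:u+3]); o,r=ray("wrist",u,v,s)
    K=np.array(optics.get_calibration("wrist")["K"]); th=np.hypot(u-K[0,2],v-K[1,2])/K[0,0]
    return o+r*z/np.cos(th)
E
python3 - <<'E'
from h import *
s=show(); im,d=optics.get_image("wrist")
for p in((285,60),(335,60),(265,120),(360,120),(265,250),(355,250),(312,150),(312,250),(312,300),(312,350),(200,60)): print(p,dpt(s,d,*p).round(1),d[p[1],p[0]])
E
```

```text
{'clock': 9.217, 'position': [477.231, -104.311, 81.098], 'ee_rot': [0.012, 0.999, 0.011, 0.031], 'contact_force': [-0.403, -0.067, -5.466], 'wrist_torque': [-0.037, 0.156, 0.054], 'gripper_width': 12.576, 'joints': [0.108, 0.306, -0.55, -0.025, -0.65, -1.684]}
(285, 60) [ 374.5 -110.3   84. ] 118.342316
(335, 60) [374.8 -92.8  83.8] 120.85426
(265, 120) [ 396.2 -119.8   67.2] 141.74986
(360, 120) [397.1 -81.6  67.3] 142.38943
(265, 250) [ 452.2 -122.9   66.2] 163.30576
(355, 250) [453.4 -83.3  66.6] 162.88893
(312, 150) [ 406.2 -102.    97.4] 117.25916
(312, 250) [ 441.2 -102.8   96.5] 130.58005
(312, 300) [ 461.1 -103.3   96.6] 136.99678
(312, 350) [ 484.8 -103.8   95.9] 145.96555
(200, 60) [ 358.3 -162.9    1.5] 189.33995
```

Emit:
{"op": "send_rows", "data": {"steps": [[[-0.3, 0, 1.4, 0, 0], [-0.3, 0, 1.4, 0, 0], [-0.3, 0, 1.4, 0, 0], [0, 0, 1.2, 0, 0], [0, 0, 0.2, 0, 0], [0, 0, 0, 0, 0]]]}}

```text
clock: 9.77
position: [492.7, -103.2, 25.2]
ee_rot: [0.012, 0.999, 0.011, 0.034]
contact_force: [-0.0, 0.2, -3.9]
gripper_width: 12.1
```

```bash
python3 - <<'E'
from h import *
s=show(); im,d=optics.get_image("wrist")
for p in((265,120),(265,250)): print(p,dpt(s,d,*p).round(1))
plan((510,-104,35),178.6,.5)
E
```

```text
{'clock': 9.767, 'position': [492.71, -103.231, 25.19], 'ee_rot': [0.012, 0.999, 0.011, 0.034], 'contact_force': [-0.002, 0.195, -3.863], 'wrist_torque': [-0.062, 0.05, 0.018], 'gripper_width': 12.084, 'joints': [0.107, 0.418, -0.569, -0.029, -0.513, -1.677]}
(265, 120) [ 411.8 -118.8   10.7]
(265, 250) [ 467.8 -121.9   10.2]
at [ 492.8 -103.2   25.5] yaw 178.6 tilt [0.068 0.022] n 1
[[-1.78,-0.02,-0.83,0.0,0.5]]
```

Emit:
{"op": "send_rows", "data": {"steps": [[[0, 0, 0, 0, 0.4], [0, 0, 0, 0, 0.4], [0, 0, 0, 0, 0.4], [-0.9, 0, 0, 0, 0.4], [-0.9, 0, 0.2, 0, 0.4], [-0.7, 0, 0.3, 0, 0.4], [0, 0, 0.3, 0, 0.4], [0, 0, 0, 0, 0.4], [0, 0, 0, 0, 0.4]]]}}

```text
clock: 10.57
position: [528.6, -103.6, 26.2]
ee_rot: [0.01, 0.999, 0.011, 0.043]
contact_force: [1.0, 0.4, -0.9]
gripper_width: 34.3
```

```bash
python3 - <<'E'
from h import *
show(); s,im,F,T=wrench(8)
plan((515,-104,14),178.6,.4)
E
```

```text
{'clock': 10.567, 'position': [528.608, -103.552, 26.238], 'ee_rot': [0.01, 0.999, 0.011, 0.043], 'contact_force': [0.955, 0.424, -0.927], 'wrist_torque': [-0.052, 0.196, 0.043], 'gripper_width': 34.288, 'joints': [0.1, 0.454, -0.497, -0.026, -0.532, -1.67]}
F [ 0.11  0.06 -0.01] [0.39 0.54 0.49] T [-0.048  0.181  0.016] [0.034 0.016 0.035]
at [ 528.2 -103.5   26.6] yaw 178.8 tilt [0.086 0.022] n 1
[[1.42,-0.1,1.14,0.003,0.4]]
```

Emit:
{"op": "send_rows", "data": {"steps": [[[1.0, 0, 0.5, 0, 0.4], [1.0, 0, 0.5, 0, 0.4], [1.0, 0, 0.5, 0, 0.4]]]}}

```text
clock: 11.22
position: [502.5, -102.4, 10.4]
ee_rot: [0.01, 0.999, 0.011, 0.047]
contact_force: [-0.2, -0.4, 0.8]
gripper_width: 34.1
```

```bash
python3 - <<'E'
from h import *
for i in range(3):
    s=show() if i in(0,2) else st(); im,d=optics.get_image("wrist")
for p in((285,60),(312,150),(312,250)): print(p,dpt(s,d,*p).round(1))
for o in caps("yellow",s,im)[:3]: print(*o)
plan((502,-104,13),178.6,.4)
E
```

```text
{'clock': 11.217, 'position': [502.497, -102.415, 10.375], 'ee_rot': [0.01, 0.999, 0.011, 0.047], 'contact_force': [-0.221, -0.373, 0.788], 'wrist_torque': [-0.023, 0.124, -0.021], 'gripper_width': 34.087, 'joints': [0.109, 0.449, -0.577, -0.027, -0.45, -1.675]}
{'clock': 11.317, 'position': [502.056, -102.403, 10.47], 'ee_rot': [0.009, 0.999, 0.011, 0.046], 'contact_force': [-0.296, -0.009, 0.198], 'wrist_torque': [-0.007, 0.17, -0.006], 'gripper_width': 34.42, 'joints': [0.109, 0.448, -0.578, -0.026, -0.45, -1.675]}
(285, 60) [ 399.3 -109.    10.5]
(312, 150) [ 428.6 -100.9   39.5]
(312, 250) [ 459.3 -101.4   39.6]
[272, 4, 77, 37, 974] [308.9, 20.5] [ 391. -101.   38.] [ 388.3 -100.7   26. ]
[577, 467, 28, 13, 231] [592.6, 474.7] [662.5 120.3  38. ] [690.2 145.4  26. ]
at [ 502.2 -102.4   10.5] yaw 178.8 tilt [0.092 0.022] n 1
[[-0.01,-0.15,-0.25,0.004,0.4]]
```

Emit:
{"op": "send_rows", "data": {"steps": [[[0, 0, -0.3, 0, 0]]]}}

```text
clock: 11.45
position: [501.5, -102.5, 13.2]
ee_rot: [0.01, 0.999, 0.011, 0.045]
contact_force: [0.2, 0.4, 0.2]
gripper_width: 23.1
```

```bash
python3 - <<'E'
from h import *
for i in range(8):
    im,d=optics.get_image("wrist"); s=st(); print(round(s["gripper_width"],1),end=" ")
show()
E
```

```text
16.0 12.9 13.0 13.0 13.0 12.8 12.9 12.6 {'clock': 11.85, 'position': [502.132, -102.766, 14.466], 'ee_rot': [0.009, 0.999, 0.011, 0.046], 'contact_force': [-2.543, -0.611, 6.93], 'wrist_torque': [-0.474, 0.614, -0.084], 'gripper_width': 12.598, 'joints': [0.108, 0.441, -0.575, -0.025, -0.461, -1.676]}
```

Emit:
{"op": "send_rows", "data": {"steps": [[[0.1, 0, -2, 0, 0], [0.1, 0, -3, 0, 0], [0.1, 0, -3, 0, 0], [0.1, 0, -3, 0, 0], [0, 0, -2, 0, 0]]]}}

```text
clock: 12.27
position: [478.1, -105.8, 139.4]
ee_rot: [0.012, 0.999, 0.011, 0.033]
contact_force: [1.4, -0.5, -5.2]
gripper_width: 13.2
```

```bash
python3 - <<'E'
from h import *
for i in range(3): optics.get_image("wrist")
show(); s,im,F,T=wrench(8); im,d=optics.get_image("wrist")
for p in((285,60),(312,120),(312,200),(312,280)): print(p,dpt(s,d,*p).round(1))
for o in caps("yellow",s,im)[:1]: print(*o)
print(R.from_quat(s["ee_rot"]).as_matrix()[:2,2],s["position"],dpt(s,d,*caps("yellow",s,im)[0][1]))
E
```

```text
{'clock': 12.417, 'position': [478.854, -105.615, 138.304], 'ee_rot': [0.012, 0.999, 0.012, 0.034], 'contact_force': [-0.415, -0.139, -4.886], 'wrist_torque': [-0.096, 0.2, 0.002], 'gripper_width': 12.95, 'joints': [0.105, 0.224, -0.482, -0.022, -0.795, -1.686]}
F [-0.08 -0.04 -5.16] [0.38 0.22 0.53] T [-0.083  0.163  0.   ] [0.021 0.051 0.02 ]
(285, 60) [ 374.8 -112.   134.6]
(312, 120) [ 397.1 -103.6  163.5]
(312, 200) [ 421.4 -104.1  163.1]
(312, 280) [ 448.7 -104.7  162.4]
[347, 0, 24, 6, 82] [362.0, 1.9] [321.9 -67.2  38. ] [318.2 -65.2  26. ]
[0.06297136 0.02148944] [ 478.17462106 -105.77037998  136.34392883] [nan nan nan]
  return _methods._mean(a, axis=axis, dtype=dtype,
  ret = ret.dtype.type(ret / rcount)
```

```bash
python3 - <<'E'
from h import *
plan((472,195,170),197.2,0,step=34)
E
```

```text
at [ 478.5 -105.8  136.9] yaw 178.6 tilt [0.064 0.022] n 9
[[0.13,3.35,-0.3,-0.036,0],[0.01,3.35,-0.3,-0.036,0],[-0.11,3.35,-0.3,-0.036,0],[-0.23,3.34,-0.3,-0.036,0],[-0.35,3.33,-0.3,-0.036,0],[-0.47,3.32,-0.3,-0.036,0],[-0.59,3.3,-0.3,-0.036,0],[-0.71,3.27,-0.3,-0.036,0],[-0.83,3.25,-0.3,-0.036,0]]
```

Emit:
{"op": "send_rows", "data": {"steps": [[[0.1, 2.5, -1.5, -0.036, 0], [0, 3.0, -1.2, -0.036, 0], [-0.1, 3.0, -0.6, -0.036, 0], [-0.2, 3.0, -0.2, -0.036, 0], [-0.35, 3.3, 0, -0.036, 0], [-0.45, 3.3, 0, -0.036, 0], [-0.6, 3.3, 0, -0.036, 0], [-0.7, 3.3, 0, -0.036, 0], [-0.8, 3.0, 0, -0.036, 0]]]}}

```text
clock: 13.62
position: [469.9, 180.1, 176.4]
ee_rot: [-0.151, 0.988, 0.006, 0.031]
contact_force: [1.4, -0.0, -4.9]
gripper_width: 12.9
```

```bash
python3 - <<'E'
from h import *
for i in range(3): optics.get_image("wrist")
s=show(); print(yaw(s)); im,d=optics.get_image("wrist"); cv2.imwrite("pics/w7.png",im); np.save("pics/w7.npy",d)
hsv=cv2.cvtColor(im,cv2.COLOR_BGR2HSV); m=cv2.inRange(hsv,(18,130,80),(34,255,255)); k,l,S,c=cv2.connectedComponentsWithStats(m)
for i in range(1,k):
    if S[i,4]>40: print(S[i],c[i].round(1),onz("wrist",*c[i],62,s).round(1),dpt(s,d,*np.clip(c[i],3,476)).round(1))
E
```

```text
{'clock': 13.767, 'position': [470.28, 180.453, 176.207], 'ee_rot': [-0.151, 0.988, 0.006, 0.031], 'contact_force': [-0.313, 0.075, -5.105], 'wrist_torque': [-0.135, 0.194, -0.041], 'gripper_width': 12.916, 'joints': [0.703, 0.199, -0.42, 0.029, -0.894, -1.987]}
-162.574200740842
[274   7  74  35 947] [309.7  22.8] [331.4 137.2  62. ] [365.2 147.5 204.9]
[530  32  24  14 214] [541.6  37.5] [269.4 300.   62. ] [274.1 270.5   1.8]
[177 214  15  29 341] [184.2 227.4] [494.2  91.1  62. ] [494.3  90.7  61.1]
[378 215   6  29 114] [380.5 228.8] [452.9 228.4  62. ] [452.5 228.   61.8]
[459 216  16  28 350] [466.3 229.1] [432.4 292.7  62. ] [432.6 293.1  60.7]
```

View pics/w7.png

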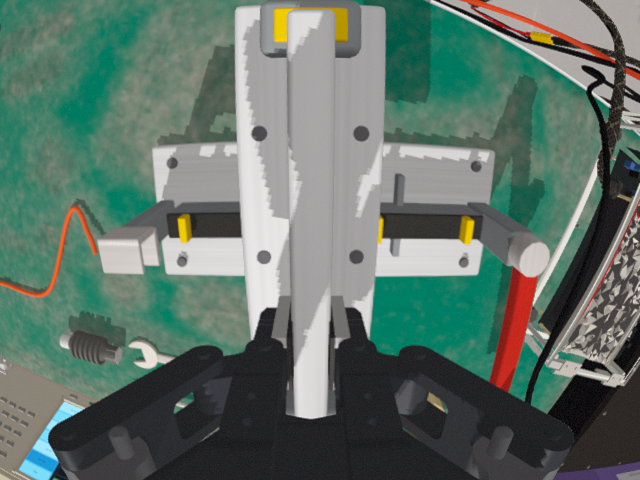

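```bash
python3 - <<'E'
from h import *
plan((471.5,195,75),197.0,0,step=25)
E
```

```text
at [469.8 178.9 175.9] yaw -162.7 tilt [0.058 0.02 ] n 5
[[-0.0,0.29,2.02,0.001,0],[-0.0,0.29,2.02,0.001,0],[-0.0,0.29,2.02,0.001,0],[-0.0,0.29,2.02,0.001,0],[-0.0,0.29,2.02,0.001,0]]
```

Emit:
{"op": "send_rows", "data": {"steps": [[[0, 0.35, 2, 0, 0], [0, 0.35, 2, 0, 0], [0, 0.3, 2, 0, 0], [0, 0.3, 2, 0, 0], [0, 0.3, 1.5, 0, 0]]]}}

```text
clock: 14.23
position: [473.3, 193.5, 81.8]
ee_rot: [-0.147, 0.989, 0.007, 0.034]
contact_force: [0.9, 0.2, -4.7]
gripper_width: 13.1
```

```bash
python3 - <<'E'
from h import *
for i in range(2): optics.get_image("wrist")
s=show(); im,d=optics.get_image("wrist")
for p in((265,150),(360,150),(270,270),(312,100),(312,200),(312,280)): print(p,dpt(s,d,*p).round(1))
plan((471.5,195,66),197.0,0,step=25)
E
```

```text
{'clock': 14.333, 'position': [471.941, 192.564, 80.575], 'ee_rot': [-0.147, 0.989, 0.006, 0.032], 'contact_force': [-0.301, -0.693, -5.098], 'wrist_torque': [-0.149, 0.212, -0.001], 'gripper_width': 13.154, 'joints': [0.721, 0.334, -0.531, 0.041, -0.647, -2.028]}
(265, 150) [410.5 156.5  78.1]
(360, 150) [400.2 190.7  77.3]
(270, 270) [458.1 171.1  76.6]
(312, 100) [388.6 168.1 108.2]
(312, 200) [417.4 176.8 107.5]
(312, 280) [443.5 184.8 106.7]
at [473.1 193.4  82.3] yaw -163.0 tilt [0.064 0.023] n 1
[[0.22,0.2,1.62,-0.0,0]]
```

Emit:
{"op": "send_rows", "data": {"steps": [[[0.1, 0.1, 0.8, 0, 0], [0.1, 0.1, 0.8, 0, 0]]]}}

```text
clock: 14.55
position: [474.3, 195.7, 68.9]
ee_rot: [-0.147, 0.988, 0.008, 0.037]
contact_force: [-1.3, -0.3, -5.6]
gripper_width: 13.3
```

```bash
python3 - <<'E'
from h import *
for i in range(2): optics.get_image("wrist")
s=show(); im,d=optics.get_image("wrist")
for p in((265,150),(360,150),(270,270),(312,100),(312,200),(312,280)): print(p,dpt(s,d,*p).round(1))
plan((471.5,195,66),197.0,0,step=25)
E
```

```text
{'clock': 14.65, 'position': [473.477, 195.266, 67.886], 'ee_rot': [-0.147, 0.988, 0.007, 0.036], 'contact_force': [-0.901, -0.777, -4.411], 'wrist_torque': [-0.112, 0.236, 0.019], 'gripper_width': 12.912, 'joints': [0.724, 0.354, -0.546, 0.046, -0.604, -2.037]}
(265, 150) [412.  159.2  64.9]
(360, 150) [401.7 193.4  64.5]
(270, 270) [459.7 173.8  63.6]
(312, 100) [389.9 170.6  94.9]
(312, 200) [418.8 179.4  94.1]
(312, 280) [444.9 187.4  93.7]
at [473.7 195.5  68.3] yaw -163.0 tilt [0.069 0.025] n 1
[[0.24,0.01,0.22,-0.001,0]]
```

Emit:
{"op": "send_rows", "data": {"steps": [[[0.25, 0, 0.4, 0, 0], [0.1, 0, 0.25, 0, 0]]]}}

```text
clock: 14.87
position: [472.3, 195.5, 64.2]
ee_rot: [-0.148, 0.988, 0.008, 0.038]
contact_force: [-7.6, -3.6, 19.2]
gripper_width: 13.2
```

```bash
python3 - <<'E'
from h import *
for i in range(2): optics.get_image("wrist")
s=show(); im,d=optics.get_image("wrist")
for p in((265,150),(360,150),(270,270),(312,100),(312,200),(312,280)): print(p,dpt(s,d,*p).round(1))
E
```

```text
{'clock': 14.967, 'position': [472.241, 195.463, 64.228], 'ee_rot': [-0.148, 0.988, 0.008, 0.038], 'contact_force': [-2.57, -1.756, 5.042], 'wrist_torque': [-0.475, 0.744, 0.015], 'gripper_width': 12.938, 'joints': [0.727, 0.356, -0.557, 0.05, -0.585, -2.041]}
(265, 150) [410.9 159.3  60.6]
(360, 150) [400.5 193.5  60.2]
(270, 270) [458.5 174.   59.8]
(312, 100) [388.6 170.6  91. ]
(312, 200) [417.4 179.5  90.3]
(312, 280) [443.4 187.5  90.1]
```

Emit:
{"op": "send_rows", "data": {"steps": [[[0, 0, -0.2, 0, 0.28]]]}}

```text
clock: 15.1
position: [472.4, 195.6, 67.1]
ee_rot: [-0.148, 0.988, 0.009, 0.039]
contact_force: [1.7, 0.5, 0.2]
gripper_width: 23.0
```

```bash
cat >> h.py <<'E'
def slope(s,d,us=(312,),vs=range(80,300,20)):
    P=np.array([dpt(s,d,u,v) for u in us for v in vs]); r=np.hypot(*(P[:,:2]-P[0,:2]).T); f=np.polyfit(r,P[:,2],1); print("slope/m toward gripper",f.round(4),"resid",np.abs(np.polyval(f,r)-P[:,2]).max().round(1))
E
python3 - <<'E'
from h import *
for i in range(8):
    s=st(); im,d=optics.get_image("wrist")
    if i%2: print(s["gripper_width"],end=" "); slope(s,d)
show()
for p in((265,150),(360,150),(270,270),(312,100),(312,200),(312,280)): print(p,dpt(s,d,*p).round(1))
cv2.imwrite("pics/w8.png",im)
E
```

```text
23.729669330855987 slope/m toward gripper [ 0.1254 80.2364] resid 0.2
24.039820255189824 slope/m toward gripper [ 0.3252 65.9606] resid 0.3
23.778481567129997 slope/m toward gripper [ 0.2715 69.6385] resid 0.2
24.038935019322267 slope/m toward gripper [ 0.2816 68.8668] resid 0.3
{'clock': 15.5, 'position': [472.506, 195.794, 66.458], 'ee_rot': [-0.148, 0.988, 0.009, 0.039], 'contact_force': [0.379, 0.332, 1.387], 'wrist_torque': [0.039, 0.049, 0.049], 'gripper_width': 23.618, 'joints': [0.727, 0.353, -0.555, 0.05, -0.59, -2.041]}
(265, 150) [413.7 158.3  45.6]
(360, 150) [401.9 196.6  45.9]
(270, 270) [460.  174.4  59.5]
(312, 100) [388.4 171.   70.9]
(312, 200) [420.6 180.8  80.4]
(312, 280) [445.8 188.5  87.9]
```

```bash
python3 - <<'E'
from h import *
s,im,F,T=wrench(6); W=R.from_quat(s["ee_rot"]).as_matrix(); print(W[:2,2])
E
```

```text
F [0.39 0.1  1.25] [0.65 0.35 0.73] T [ 0.088 -0.019  0.011] [0.039 0.049 0.025]
[0.07354185 0.02818916]
```

Emit:
{"op": "send_rows", "data": {"steps": [[[0, 0, 0.4, 0, 0.28], [0, 0, 0.3, 0, 0.28]]]}}

```text
clock: 15.97
position: [474.2, 196.5, 60.4]
ee_rot: [-0.149, 0.988, 0.009, 0.04]
contact_force: [-1.2, -1.9, 16.9]
gripper_width: 23.7
```

```bash
python3 - <<'E'
from h import *
for i in range(2): optics.get_image("wrist")
s=show(); im,d=optics.get_image("wrist"); slope(s,d)
E
```

```text
{'clock': 16.067, 'position': [473.907, 196.359, 60.647], 'ee_rot': [-0.149, 0.988, 0.009, 0.039], 'contact_force': [-2.552, 0.212, 9.65], 'wrist_torque': [-0.005, 0.703, -0.015], 'gripper_width': 23.637, 'joints': [0.727, 0.364, -0.559, 0.053, -0.573, -2.042]}
slope/m toward gripper [2.6200e-02 8.7479e+01] resid 0.2
```

Emit:
{"op": "send_rows", "data": {"steps": [[[0, 0, -0.15, 0, 0]]]}}

```text
clock: 16.2
position: [473.4, 195.9, 61.7]
ee_rot: [-0.148, 0.988, 0.008, 0.039]
contact_force: [-1.8, -2.6, 5.6]
gripper_width: 13.3
```

```bash
python3 - <<'E'
from h import *
for i in range(7): s=st(); im,d=optics.get_image("wrist")
s=show(); slope(s,d)
E
```

```text
{'clock': 16.55, 'position': [473.303, 195.974, 61.727], 'ee_rot': [-0.148, 0.988, 0.008, 0.039], 'contact_force': [-0.338, -1.727, 0.045], 'wrist_torque': [-0.331, 0.392, -0.077], 'gripper_width': 12.978, 'joints': [0.727, 0.361, -0.559, 0.052, -0.577, -2.042]}
slope/m toward gripper [2.28000e-02 8.78066e+01] resid 0.3
```

Emit:
{"op": "send_rows", "data": {"steps": [[[0, 0, -0.8, 0, 0], [-0.8, 0, -0.1, 0, 0], [-0.9, 0, 0.2, 0, 0]]]}}

```text
clock: 16.8
position: [486.3, 199.0, 68.4]
ee_rot: [-0.148, 0.988, 0.007, 0.036]
contact_force: [0.0, 0.1, -4.1]
gripper_width: 13.0
```

```bash
python3 - <<'E'
from h import *
for i in range(1): optics.get_image("wrist")
s=show(); im,d=optics.get_image("wrist"); slope(s,d)
for p in((265,150),(360,150),(270,270)): print(p,dpt(s,d,*p).round(1))
plan((490,200.8,64),197,0)
E
```

```text
{'clock': 16.85, 'position': [488.489, 200.093, 68.258], 'ee_rot': [-0.148, 0.988, 0.008, 0.037], 'contact_force': [2.692, 1.988, -4.248], 'wrist_torque': [0.136, -0.321, 0.005], 'gripper_width': 12.978, 'joints': [0.712, 0.374, -0.509, 0.045, -0.618, -2.021]}
slope/m toward gripper [2.03000e-02 9.45808e+01] resid 0.4
(265, 150) [427.1 163.9  65.1]
(360, 150) [416.7 198.   65.1]
(270, 270) [473.7 178.6  66.1]
at [487.8 199.8  68.1] yaw -163.0 tilt [0.07  0.026] n 1
[[-0.21,0.03,0.42,-0.0,0]]
```

Emit:
{"op": "send_rows", "data": {"steps": [[[-0.2, 0, 0.4, 0, 0], [0, 0, 0.3, 0, 0]]]}}

```text
clock: 17.07
position: [491.6, 201.1, 61.3]
ee_rot: [-0.148, 0.988, 0.008, 0.037]
contact_force: [-3.0, -0.6, 12.6]
gripper_width: 12.9
```

```bash
python3 - <<'E'
from h import *
optics.get_image("wrist"); s=show(); im,d=optics.get_image("wrist"); slope(s,d)
for p in((265,150),(360,150),(270,270)): print(p,dpt(s,d,*p).round(1))
E
```

```text
{'clock': 17.117, 'position': [491.534, 201.017, 61.469], 'ee_rot': [-0.148, 0.988, 0.008, 0.037], 'contact_force': [-0.053, 0.707, 0.656], 'wrist_torque': [-0.125, 0.037, 0.033], 'gripper_width': 12.728, 'joints': [0.709, 0.389, -0.509, 0.047, -0.603, -2.021]}
slope/m toward gripper [2.60000e-03 8.93339e+01] resid 0.2
(265, 150) [430.  165.   59.4]
(360, 150) [419.7 198.8  59.3]
(270, 270) [476.5 179.5  59.8]
```

Emit:
{"op": "send_rows", "data": {"steps": [[[0, 0, -0.1, 0, 0.3], [0, 0, -0.5, 0, 0.3]]]}}

```text
clock: 17.33
position: [491.2, 200.9, 67.3]
ee_rot: [-0.148, 0.988, 0.008, 0.037]
contact_force: [0.1, -0.1, -0.3]
gripper_width: 25.6
```

```bash
python3 - <<'E'
from h import *
for i in range(5):
    s=st(); im,d=optics.get_image("wrist")
    if i>1: slope(s,d)
show()
for p in((265,150),(360,150),(270,270)): print(p,dpt(s,d,*p).round(1))
E
```

```text
slope/m toward gripper [-7.0000e-03  9.0181e+01] resid 0.3
slope/m toward gripper [3.50000e-03 8.93361e+01] resid 0.3
slope/m toward gripper [-1.87000e-02  9.09688e+01] resid 0.2
{'clock': 17.583, 'position': [491.356, 201.09, 67.803], 'ee_rot': [-0.148, 0.988, 0.008, 0.038], 'contact_force': [0.255, 0.615, -0.058], 'wrist_torque': [-0.079, 0.128, 0.006], 'gripper_width': 25.579, 'joints': [0.71, 0.378, -0.504, 0.046, -0.617, -2.02]}
(265, 150) [430.7 164.7  60.5]
(360, 150) [420.  199.8  60.6]
(270, 270) [479.6 179.8  59.8]
```

```bash
python3 - <<'E'
from h import *
for i in range(4):
    s=st(); im,d=optics.get_image("wrist"); slope(s,d)
show()
E
```

```text
slope/m toward gripper [-3.0300e-02  9.2003e+01] resid 0.4
slope/m toward gripper [-3.25000e-02  9.20771e+01] resid 0.2
slope/m toward gripper [-1.98000e-02  9.10939e+01] resid 0.2
slope/m toward gripper [6.70000e-03 8.92268e+01] resid 0.1
{'clock': 17.783, 'position': [491.26, 200.968, 67.473], 'ee_rot': [-0.148, 0.988, 0.008, 0.037], 'contact_force': [-0.197, 0.628, -0.235], 'wrist_torque': [-0.046, 0.171, 0.044], 'gripper_width': 25.387, 'joints': [0.71, 0.379, -0.504, 0.046, -0.617, -2.02]}
```

```bash
python3 - <<'E'
from h import *
s=show(); im,d=optics.get_image("wrist"); slope(s,d); plan((491,201,190),None,.3,step=25)
plan((500,-150,200),183,.8,s={"position":[491,201,190],"ee_rot":s["ee_rot"]})
E
```

```text
{'clock': 17.783, 'position': [491.26, 200.968, 67.473], 'ee_rot': [-0.148, 0.988, 0.008, 0.037], 'contact_force': [-0.197, 0.628, -0.235], 'wrist_torque': [-0.046, 0.171, 0.044], 'gripper_width': 25.387, 'joints': [0.71, 0.379, -0.504, 0.046, -0.617, -2.02]}
slope/m toward gripper [-2.70000e-03  8.99448e+01] resid 0.3
at [491.3 201.   67.5] yaw -163.0 tilt [0.072 0.026] n 5
[[-0.18,0.01,-2.44,-0.0,0.3],[-0.18,0.01,-2.44,-0.0,0.3],[-0.18,0.01,-2.44,-0.0,0.3],[-0.18,0.01,-2.44,-0.0,0.3],[-0.18,0.01,-2.44,-0.0,0.3]]
at [491 201 190] yaw -163.0 tilt [0.072 0.026] n 10
[[0.93,-3.38,-0.19,0.024,0.8],[0.85,-3.4,-0.19,0.024,0.8],[0.76,-3.42,-0.19,0.024,0.8],[0.68,-3.44,-0.19,0.024,0.8],[0.6,-3.46,-0.19,0.024,0.8],[0.51,-3.47,-0.19,0.024,0.8],[0.43,-3.48,-0.19,0.024,0.8],[0.34,-3.49,-0.19,0.024,0.8],[0.26,-3.5,-0.19,0.024,0.8],[0.17,-3.5,-0.19,0.024,0.8]]
```

Emit:
{"op": "send_rows", "data": {"steps": [[[-0.1, 0, -2, 0, 0.3], [-0.15, 0, -3, 0, 0.3], [-0.15, 0, -3, 0, 0.3], [-0.15, 0, -3, 0, 0.3], [-0.15, 0, -2.5, 0, 0.3]]]}}

```text
clock: 18.25
position: [484.3, 196.5, 199.9]
ee_rot: [-0.147, 0.989, 0.003, 0.028]
contact_force: [-1.0, 0.7, -0.7]
gripper_width: 25.4
```

Emit:
{"op": "send_rows", "data": {"steps": [[[0.9, -3.4, 0, 0.024, 0.8], [0.85, -3.4, 0, 0.024, 0.8], [0.75, -3.4, 0, 0.024, 0.8], [0.7, -3.45, 0, 0.024, 0.8], [0.6, -3.45, 0, 0.024, 0.8], [0.5, -3.5, 0, 0.024, 0.8], [0.4, -3.5, 0, 0.024, 0.8], [0.3, -3.5, 0, 0.024, 0.8], [0.25, -3.5, 0, 0.024, 0.8], [0.2, -3.5, 0, 0.024, 0.8]]]}}

```text
clock: 19.08
position: [500.5, -160.1, 202.6]
ee_rot: [-0.03, 0.999, 0.012, 0.038]
contact_force: [1.1, -0.1, 0.7]
gripper_width: 68.3
```

```bash
python3 - <<'E'
from h import *
s=show(); optics.get_image("wrist"); s=st(); im,d=optics.get_image("wrist"); cv2.imwrite("pics/w9.png",im)
for n in("blue","yellow"):
  for o in caps(n,s,im): print(n,*o, dpt(s,d,*np.clip(o[1],3,476)).round(1))
sc,_=optics.get_image("side"); cv2.imwrite("pics/s9.png",cv2.resize(sc[180:420,200:440],None,fx=2.4,fy=2.4,interpolation=cv2.INTER_CUBIC))
plan((493,-211,110),182)
E
```

```text
{'clock': 19.083, 'position': [500.469, -160.074, 202.585], 'ee_rot': [-0.03, 0.999, 0.012, 0.038], 'contact_force': [1.131, -0.119, 0.718], 'wrist_torque': [0.004, 0.014, 0.018], 'gripper_width': 68.315, 'joints': [-0.017, 0.209, -0.311, -0.033, -0.976, -1.476]}
blue [235, 89, 30, 30, 824] [249.5, 103.6] [ 413.4 -214.3   38. ] [ 413.3 -216.    26. ] [ 412.9 -214.8   37.4]
blue [253, 283, 6, 11, 56] [255.9, 288.1] [ 575.7 -206.9   38. ] [ 582.1 -208.3   26. ] [ 582.3 -209.3   25.6]
blue [77, 310, 79, 58, 1785] [118.4, 338.4] [ 648.8 -360.9   38. ] [ 658.2 -368.4   26. ] [ 628.9 -345.5   63.1]
yellow [418, 0, 22, 23, 423] [428.2, 11.3] [323.1 -75.   38. ] [319.4 -71.1  26. ] [314.9 -66.8  12.1]
yellow [52, 154, 35, 41, 1146] [68.8, 173.8] [ 470.6 -388.2   38. ] [ 472.8 -396.9   26. ] [ 472.9 -401.6   20.8]
yellow [611, 207, 11, 21, 187] [615.9, 216.8] [480.8 180.2  38. ] [483.4 194.2  26. ] [505.3   9.1   1.7]
yellow [563, 221, 12, 18, 158] [568.4, 228.5] [500.  106.7  38. ] [503.3 117.8  26. ] [518.2  11.9   1.6]
yellow [538, 374, 13, 15, 110] [545.3, 379.5] [704.3 157.3  38. ] [715.8 170.5  26. ] [ 486.5 -116.2  260.9]
yellow [440, 436, 48, 22, 566] [462.0, 446.3] [820.1  67.4  38. ] [836.3  76.9  26. ] [769.2  37.4  75.3]
at [ 500.3 -160.6  202. ] yaw -176.8 tilt [0.075 0.026] n 3
[[0.57,-1.73,3.0,0.007,1.0],[0.56,-1.73,3.0,0.007,1.0],[0.55,-1.74,3.0,0.007,1.0]]
```

View pics/s9.png

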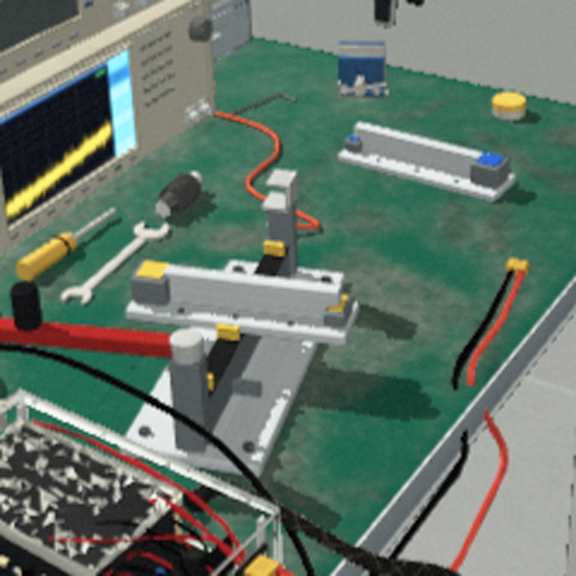

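```bash
python3 - <<'E'
from h import *
plan((484,-212,70),182,.6,step=28)
E
```

```text
at [ 500.3 -160.6  202. ] yaw -176.8 tilt [0.075 0.026] n 6
[[0.49,-0.89,2.15,0.004,0.6],[0.48,-0.89,2.15,0.004,0.6],[0.48,-0.89,2.15,0.004,0.6],[0.48,-0.89,2.15,0.004,0.6],[0.47,-0.89,2.15,0.004,0.6],[0.47,-0.89,2.15,0.004,0.6]]
```

Emit:
{"op": "send_rows", "data": {"steps": [[[0.5, -0.9, 2.2, 0.004, 0.5], [0.5, -0.9, 2.2, 0.004, 0.5], [0.5, -0.9, 2.2, 0.004, 0.5], [0.5, -0.9, 2.2, 0.004, 0.5], [0.5, -0.9, 2.1, 0.004, 0.5], [0.5, -0.9, 2.0, 0.004, 0.5]]]}}

```text
clock: 19.73
position: [488.6, -210.2, 71.6]
ee_rot: [-0.021, 0.999, 0.011, 0.046]
contact_force: [-0.5, -0.2, -0.9]
gripper_width: 43.0
```

```bash
python3 - <<'E'
from h import *
optics.get_image("wrist"); s=st(); im,d=optics.get_image("wrist")
for o in caps("blue",s,im): print(*o, dpt(s,d,*np.clip(o[1],3,476)).round(1))
plan((484,-212,17),182,.5,step=22)
E
```

```text
[276, 109, 57, 56, 2785] [303.6, 136.0] [ 412.9 -215.    38. ] [ 413.9 -214.9   26. ] [ 412.9 -215.3   37.6]
[274, 395, 7, 14, 91] [277.0, 401.3] [ 568.1 -226.7   38. ] [ 580.4 -227.5   26. ] [ 580.5 -227.5   25.6]
[303, 396, 7, 14, 80] [306.2, 402.4] [ 568.5 -208.7   38. ] [ 580.8 -208.1   26. ] [ 581.  -208.2   25.5]
[135, 462, 28, 18, 237] [147.5, 470.3] [ 667.4 -336.8   38. ] [ 686.9 -345.5   26. ] [ 655.3 -331.8   45.3]
at [ 485.8 -210.1   69.2] yaw -177.8 tilt [0.083 0.026] n 3
[[0.21,-0.1,1.73,0.001,0.5],[0.21,-0.1,1.73,0.001,0.5],[0.21,-0.1,1.73,0.001,0.5]]
```

```bash
python3 - <<'E'
from h import *
plan((483.5,-216.5,16),179.1,.5,step=19)
E
```

```text
at [ 485.8 -210.1   69.2] yaw -177.8 tilt [0.083 0.026] n 3
[[0.23,-0.25,1.75,0.018,0.5],[0.23,-0.25,1.75,0.018,0.5],[0.22,-0.26,1.75,0.018,0.5]]
```

Emit:
{"op": "send_rows", "data": {"steps": [[[0.25, -0.25, 1.75, 0.018, 0.5], [0.25, -0.25, 1.75, 0.018, 0.5], [0.25, -0.25, 1.75, 0.018, 0.5]]]}}

```text
clock: 20.08
position: [489.2, -214.9, 21.2]
ee_rot: [0.005, 0.999, 0.012, 0.048]
contact_force: [0.7, -0.2, 0.4]
gripper_width: 42.9
```

```bash
python3 - <<'E'
from h import *
optics.get_image("wrist"); s,im,F,T=wrench(5)
for o in caps("blue",s,im)[:1]: print(*o)
plan((483.5,-216.5,16),179.1,.5,step=19)
E
```

```text
F [-0.05  0.52 -0.34] [0.47 0.27 1.4 ] T [-0.043  0.225  0.013] [0.028 0.057 0.029]
[271, 103, 76, 74, 5372] [307.9, 139.1] [ 413.2 -215.2   38. ] [ 414.5 -215.    26. ]
at [ 488.7 -215.3   21.6] yaw 179.4 tilt [0.095 0.024] n 1
[[0.57,-0.14,0.51,0.004,0.5]]
```

Emit:
{"op": "send_rows", "data": {"steps": [[[0.3, -0.1, 0.4, 0, 0.4], [0.3, 0, 0.3, 0, 0.0]]]}}

```text
clock: 20.55
position: [485.8, -216.0, 16.8]
ee_rot: [0.004, 0.999, 0.011, 0.051]
contact_force: [-0.3, 0.3, 0.3]
gripper_width: 23.2
```

```bash
python3 - <<'E'
from h import *
for i in range(7): optics.get_image("wrist")
show()
E
```

```text
{'clock': 20.9, 'position': [484.795, -216.07, 16.683], 'ee_rot': [0.005, 0.999, 0.012, 0.05], 'contact_force': [-2.32, 1.057, 5.922], 'wrist_torque': [-0.066, 0.697, -0.113], 'gripper_width': 12.815, 'joints': [-0.135, 0.461, -0.506, -0.074, -0.51, -1.382]}
```

Emit:
{"op": "send_rows", "data": {"steps": [[[0.1, 0, -1.5, 0, 0], [0.1, 0, -2.5, 0, 0], [0.1, 0, -2, 0, 0]]]}}

```text
clock: 21.15
position: [470.5, -216.3, 71.8]
ee_rot: [0.006, 0.999, 0.014, 0.042]
contact_force: [0.5, 0.5, -4.0]
gripper_width: 12.9
```

```bash
python3 - <<'E'
from h import *
optics.get_image("wrist"); s=show(); s,im,F,T=wrench(6); im,d=optics.get_image("wrist"); slope(s,d,vs=range(200,320,15))
o=caps("blue",s,im)[0]; print(o[0],o[1],dpt(s,d,*o[1]).round(1),R.from_quat(s["ee_rot"]).as_matrix()[:2,2],s["position"])
E
```

```text
{'clock': 21.2, 'position': [471.91, -216.848, 75.326], 'ee_rot': [0.006, 0.999, 0.013, 0.045], 'contact_force': [0.466, 0.391, -1.385], 'wrist_torque': [-0.121, 0.025, -0.003], 'gripper_width': 12.701, 'joints': [-0.141, 0.354, -0.479, -0.062, -0.653, -1.393]}
F [-0.14  0.42 -3.46] [0.5  0.5  0.96] T [-0.067  0.16   0.004] [0.038 0.082 0.014]
slope/m toward gripper [-1.05000e-02  9.43234e+01] resid 0.2
[272, 116, 79, 77, 5802] [311.0, 153.0] [ 399.2 -215.4   92.6] [0.08391422 0.02672552] [ 470.61214382 -216.15365539   70.27832052]
```

```bash
python3 - <<'E'
from h import *
plan((516,133,165),197,0,step=34)
D=np.load("pics/w7.npy"); 
s={"position":[470.28,180.45,176.2],"ee_rot":[-0.151,0.988,0.006,0.031]}
W=R.from_quat(s["ee_rot"])
for p in((190,360),(90,400),(60,430),(250,320),(265,350),(120,440),(240,400)): print(p,W.inv().apply(dpt(s,D,*p)-np.array(s["position"])).round(0))
E
```

```text
at [ 470.9 -216.2   70.3] yaw 179.3 tilt [0.084 0.027] n 11
[[-0.44,3.2,-0.74,-0.028,0],[-0.53,3.19,-0.74,-0.028,0],[-0.62,3.17,-0.74,-0.028,0],[-0.71,3.15,-0.74,-0.028,0],[-0.8,3.13,-0.74,-0.028,0],[-0.88,3.11,-0.74,-0.028,0],[-0.97,3.08,-0.74,-0.028,0],[-1.06,3.05,-0.74,-0.028,0],[-1.14,3.02,-0.74,-0.028,0],[-1.23,2.99,-0.74,-0.028,0]]
[[-1.31,2.95,-0.74,-0.028,0]]
(190, 360) [ 12. -35. -53.]
(90, 400) [-219. -274.  165.]
(60, 430) [ 14. -59. -91.]
(250, 320) [ -6. -27.   6.]
(265, 350) [ 12. -13. -47.]
(120, 440) [ 11. -44. -88.]
(240, 400) [ 17. -16. -76.]
```

Emit:
{"op": "send_rows", "data": {"steps": [[[-0.4, 2.5, -2, -0.028, 0], [-0.5, 2.8, -2, -0.028, 0], [-0.6, 3.0, -1.5, -0.028, 0], [-0.7, 3.1, -1.2, -0.028, 0], [-0.8, 3.1, -1.0, -0.028, 0], [-0.9, 3.1, -0.6, -0.028, 0], [-1.0, 3.1, -0.2, -0.028, 0], [-1.0, 3.1, -0.2, -0.028, 0], [-1.1, 3.0, -0.2, -0.028, 0], [-1.2, 3.0, -0.2, -0.028, 0]]]}}

```text
clock: 22.38
position: [505.4, 96.1, 165.2]
ee_rot: [-0.134, 0.99, 0.009, 0.032]
contact_force: [1.3, 0.6, -4.3]
gripper_width: 12.8
```

```bash
python3 - <<'E'
from h import *
optics.get_image("wrist"); s,im,F,T=wrench(4); im,d=optics.get_image("wrist"); slope(s,d,vs=range(200,320,15)); cv2.imwrite("pics/w10.png",im)
o=caps("blue",s,im)[0]; print(o[0],o[1],dpt(s,d,*o[1]).round(1))
plan((516,133,165),197,0,step=34)
E
```

```text
F [ 0.42  0.49 -3.32] [1.09 1.39 0.84] T [0.055 0.068 0.025] [0.275 0.167 0.051]
slope/m toward gripper [-3.550000e-02  1.898261e+02] resid 0.2
[272, 116, 79, 77, 5811] [311.0, 153.1] [436.9  77.  188.4]
at [505.2  93.9 164.9] yaw -164.8 tilt [0.061 0.026] n 2
[[-1.03,1.75,0.08,-0.015,0],[-1.06,1.73,0.08,-0.015,0]]
```

View pics/w10.png

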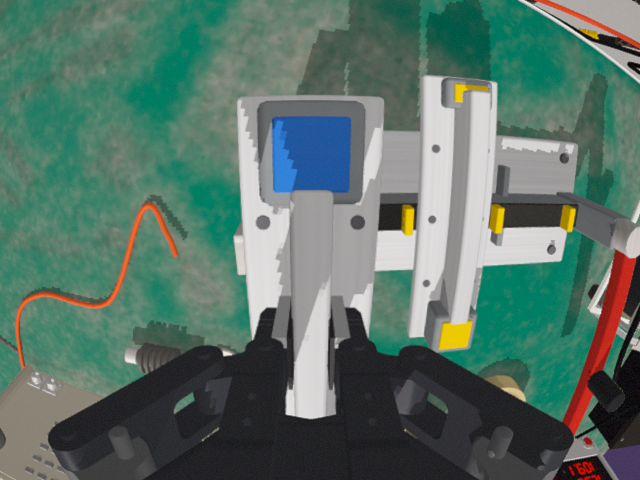

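Emit:
{"op": "send_rows", "data": {"steps": [[[-1.1, 1.8, 0, -0.015, 0], [-1.1, 1.8, 0, -0.015, 0], [0, 0.4, 2.0, 0, 0], [0, 0.1, 2.0, 0, 0], [0, 0, 2.0, 0, 0]]]}}

```text
clock: 23.1
position: [521.8, 137.4, 108.3]
ee_rot: [-0.143, 0.989, 0.009, 0.036]
contact_force: [0.1, 0.3, -4.8]
gripper_width: 12.6
```

```bash
python3 - <<'E'
from h import *
s=st(); im=cv2.imread("pics/w10.png")
optics.get_image("wrist"); s=show(); im,d=optics.get_image("wrist"); slope(s,d,vs=range(200,320,15))
o=caps("blue",s,im)[0]; print(o[0],o[1],dpt(s,d,*o[1]).round(1))
for o in caps("yellow",s,im): print(o[0],o[1],dpt(s,d,*np.clip(o[1],3,476)).round(1))
plan((516,133,72),197,0,step=34)
E
```

```text
{'clock': 23.15, 'position': [518.772, 135.806, 103.48], 'ee_rot': [-0.142, 0.989, 0.008, 0.031], 'contact_force': [-2.078, -0.381, -7.709], 'wrist_torque': [-0.347, 0.447, 0.039], 'gripper_width': 12.578, 'joints': [0.565, 0.34, -0.434, 0.016, -0.734, -1.862]}
slope/m toward gripper [-4.220000e-02  1.286795e+02] resid 0.3
[272, 116, 79, 77, 5831] [310.9, 153.1] [450.8 116.  127.3]
[436, 20, 23, 25, 316] [443.7, 30.3] [382.2 158.4  75.8]
[227, 190, 15, 41, 470] [234.4, 210.5] [495.3  89.5  61.6]
[378, 191, 5, 38, 112] [380.6, 210.6] [474.7 160.1  62. ]
[488, 191, 21, 39, 636] [497.9, 209.2] [455.4 195.6  89.4]
[578, 196, 21, 35, 534] [588.4, 212.0] [456.6 196.2  89.4]
[438, 346, 24, 19, 209] [452.3, 354.6] [532.7 220.5  87.5]
at [518.4 135.3 104.9] yaw -163.6 tilt [0.059 0.024] n 1
[[0.5,-0.18,3.26,-0.011,0]]
```

Emit:
{"op": "send_rows", "data": {"steps": [[[0.3, -0.1, 1.2, -0.005, 0], [0.2, -0.1, 1.2, -0.005, 0], [0.1, 0, 0.9, 0, 0]]]}}

```text
clock: 23.45
position: [517.8, 130.5, 74.0]
ee_rot: [-0.146, 0.989, 0.008, 0.033]
contact_force: [0.5, -0.6, -3.8]
gripper_width: 12.7
```

```bash
python3 - <<'E'
from h import *
optics.get_image("wrist"); s=show(); im,d=optics.get_image("wrist"); slope(s,d,vs=range(200,320,15))
o=caps("blue",s,im)[0]; print(o[0],o[1],dpt(s,d,*o[1]).round(1))
plan((515.5,133.5,67),197,0,step=34)
E
```

```text
{'clock': 23.5, 'position': [516.516, 129.927, 72.292], 'ee_rot': [-0.146, 0.989, 0.007, 0.032], 'contact_force': [-0.24, -0.379, -4.303], 'wrist_torque': [-0.165, 0.334, -0.007], 'gripper_width': 13.124, 'joints': [0.558, 0.378, -0.477, 0.02, -0.652, -1.853]}
slope/m toward gripper [-4.08000e-02  9.74548e+01] resid 0.2
[272, 116, 79, 77, 5830] [310.8, 153.1] [448.7 109.7  95.9]
at [516.7 130.2  73. ] yaw -163.2 tilt [0.061 0.023] n 1
[[0.05,0.35,0.6,-0.004,0]]
```

Emit:
{"op": "send_rows", "data": {"steps": [[[0.1, 0.3, 0.1, 0, 0], [0.1, 0.15, 0.4, 0, 0], [0, 0, 0.35, 0, 0]]]}}

```text
clock: 23.8
position: [516.0, 134.6, 67.1]
ee_rot: [-0.145, 0.989, 0.008, 0.035]
contact_force: [-0.4, 0.8, -3.8]
gripper_width: 12.8
```

```bash
python3 - <<'E'
from h import *
optics.get_image("wrist"); s=show(); im,d=optics.get_image("wrist"); slope(s,d,vs=range(200,320,15))
o=caps("blue",s,im)[0]; print(o[0],o[1],dpt(s,d,*o[1]).round(1))
plan((515.5,133.5,67),197,0,step=34)
E
```

```text
{'clock': 23.85, 'position': [515.863, 134.54, 66.483], 'ee_rot': [-0.145, 0.989, 0.008, 0.034], 'contact_force': [-0.714, -0.12, -4.775], 'wrist_torque': [-0.074, 0.187, -0.004], 'gripper_width': 12.786, 'joints': [0.568, 0.386, -0.486, 0.024, -0.63, -1.865]}
slope/m toward gripper [-2.95000e-02  9.13068e+01] resid 0.3
[272, 116, 79, 77, 5824] [310.9, 153.2] [447.9 114.3  89.8]
at [515.7 134.4  66.6] yaw -163.3 tilt [0.065 0.025] n 1
[[0.05,-0.08,-0.05,-0.005,0]]
```

Emit:
{"op": "send_rows", "data": {"steps": [[[0, -0.1, 0.3, -0.005, 0], [0, 0, 0.1, 0, 0.3], [0, 0, -0.3, 0, 0.3]]]}}

```text
clock: 24.15
position: [518.5, 135.1, 68.6]
ee_rot: [-0.149, 0.988, 0.008, 0.037]
contact_force: [0.9, -0.0, 0.7]
gripper_width: 25.7
```

```bash
python3 - <<'E'
from h import *
for i in range(5):
    s=st(); im,d=optics.get_image("wrist")
    if i>1:
        slope(s,d,vs=range(210,320,15)); o=caps("blue",s,im)[0]; print(dpt(s,d,*o[1]).round(1))
show()
E
```

```text
slope/m toward gripper [-3.70000e-03  8.97701e+01] resid 0.2
[447.  113.3  88. ]
slope/m toward gripper [-3.15000e-02  9.05115e+01] resid 0.3
[448.  113.5  89.2]
slope/m toward gripper [-4.51000e-02  9.09715e+01] resid 0.1
[448.8 114.   89.8]
{'clock': 24.4, 'position': [518.205, 134.897, 68.441], 'ee_rot': [-0.149, 0.988, 0.008, 0.037], 'contact_force': [0.118, -0.202, -0.101], 'wrist_torque': [-0.053, 0.137, 0.022], 'gripper_width': 25.843, 'joints': [0.566, 0.384, -0.483, 0.025, -0.63, -1.858]}
```

```bash
python3 - <<'E'
from h import *
for i in range(5):
    s=st(); im,d=optics.get_image("wrist"); slope(s,d,vs=range(210,320,15))
print(s["contact_force"])
E
```

```text
slope/m toward gripper [-5.76000e-02  9.12678e+01] resid 0.1
slope/m toward gripper [-5.39000e-02  9.11909e+01] resid 0.2
slope/m toward gripper [-4.02000e-02  9.06455e+01] resid 0.2
slope/m toward gripper [-1.47000e-02  8.99536e+01] resid 0.4
slope/m toward gripper [1.80000e-03 8.96138e+01] resid 0.1
[-0.60217966  0.76841877 -0.1170255 ]
```

Emit:
{"op": "send_rows", "data": {"steps": [[[-0.15, 0, -1.5, 0, 0.3], [-0.15, 0, -2.5, 0, 0.3], [-0.15, 0, -3, 0, 0.3], [-0.15, 0, -3, 0, 0.3], [-0.15, 0, -3, 0, 0.3], [0, 0, -2, 0, 0.3]]]}}

```text
clock: 25.15
position: [511.2, 130.8, 217.1]
ee_rot: [-0.148, 0.989, 0.005, 0.028]
contact_force: [2.2, 0.6, 0.4]
gripper_width: 25.8
```

Emit:
{"op": "send_rows", "data": {"steps": [[[0, 1.5, 0, 0, 1], [0, 2.5, 0, 0, 1], [0, 2.5, 0, 0, 1], [0, 2.0, 0, 0, 1], [0, 0, 0, 0, 1]]]}}

```text
clock: 25.57
position: [488.6, 215.2, 225.7]
ee_rot: [-0.146, 0.989, 0.008, 0.035]
contact_force: [0.6, -0.4, -1.1]
gripper_width: 83.6
```

```bash
python3 - <<'E'
from h import *
optics.get_image("wrist"); s=show(); im,d=optics.get_image("wrist"); cv2.imwrite("pics/w11.png",im); np.save("pics/w11.npy",d)
for n in("blue","yellow"):
  for o in caps(n,s,im):
    if o[0][4]>60: print(n,o[0],o[1],dpt(s,d,*np.clip(o[1],3,476)).round(1))
print(d.shape)
E
```

```text
{'clock': 25.617, 'position': [488.635, 214.112, 225.572], 'ee_rot': [-0.146, 0.989, 0.007, 0.035], 'contact_force': [-0.311, 0.316, 0.018], 'wrist_torque': [-0.066, 0.112, -0.041], 'gripper_width': 85.669, 'joints': [0.732, 0.198, -0.286, 0.031, -1.021, -2.025]}
blue [182, 120, 31, 32, 909] [196.9, 135.3] [447.5 113.2  88.2]
blue [578, 120, 12, 9, 74] [583.9, 123.6] [362.9 353.7   1.8]
blue [627, 166, 8, 14, 71] [631.4, 173.5] [411.7 372.9   2.5]
blue [225, 315, 7, 12, 65] [228.1, 321.2] [606.7 170.8  74. ]
blue [22, 400, 20, 19, 156] [32.2, 407.6] [770.  -31.5 134.8]
blue [108, 456, 46, 19, 179] [130.7, 465.1] [767. 105. 157.]
yellow [496, 12, 20, 7, 101] [505.5, 14.8] [243.9 325.6 -18.6]
yellow [276, 61, 31, 15, 217] [292.1, 66.2] [380.3 168.8  89.6]
yellow [615, 72, 18, 19, 166] [623.8, 79.9] [319.7 338.6   1.6]
yellow [245, 167, 11, 25, 221] [249.9, 178.6] [475.  158.3  61.4]
yellow [332, 166, 9, 25, 214] [336.1, 177.8] [454.  226.7  61.3]
yellow [414, 168, 12, 24, 238] [419.5, 179.0] [433.8 294.4  61.2]
yellow [164, 170, 13, 24, 242] [169.9, 181.4] [495.5  90.6  61.5]
yellow [279, 268, 29, 26, 699] [293.4, 281.0] [542.1 216.3  87.5]
yellow [198, 362, 38, 24, 561] [217.5, 373.6] [725.9 167.5  18. ]
(480, 640)
```

View pics/w11.png

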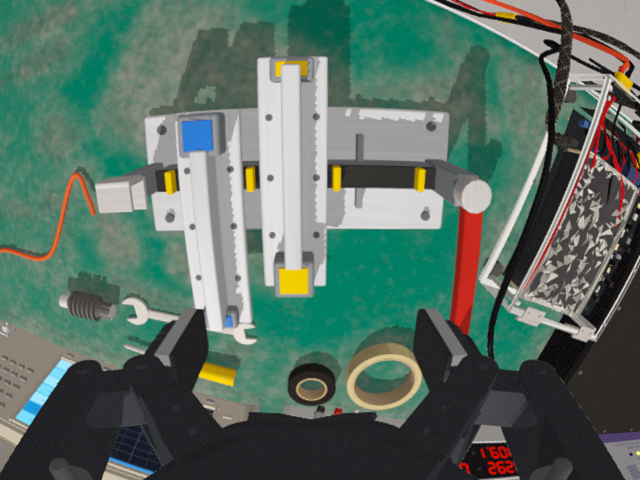

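```bash
cat > lev.py <<'E'
from h import *
def lev(s,d,a,b):
    P=np.array([dpt(s,d,*(np.array(a)+(np.array(b)-a)*t)) for t in np.linspace(0,1,14)]); P=P[np.abs(P[:,2]-90)<8]
    r=np.hypot(*(P[:,:2]-P[0,:2]).T); f=np.polyfit(r,P[:,2],1); print("n",len(P),"slope",f.round(4),"resid",np.abs(np.polyval(f,r)-P[:,2]).max().round(1))
E
python3 - <<'E'
from lev import *
s=st(); d=np.load("pics/w11.npy")
lev(s,d,(200,165),(212,300)); lev(s,d,(291,85),(292,255))
optics.get_image("wrist"); s=st(); im,d=optics.get_image("wrist")
lev(s,d,(200,165),(212,300)); lev(s,d,(291,85),(292,255))
plan((547,362,200),100); 
E
```

```text
n 14 slope [-1.7100e-02  9.0024e+01] resid 0.4
n 14 slope [-2.50000e-03  8.96037e+01] resid 0.4
n 14 slope [-2.91000e-02  9.04845e+01] resid 0.3
n 14 slope [-3.40000e-03  8.98897e+01] resid 0.3
at [489.  212.2 225.2] yaw -163.3 tilt [0.066 0.024] n 13
[[-0.74,0.97,0.25,-0.112,1.0],[-0.85,0.89,0.25,-0.112,1.0],[-0.94,0.79,0.25,-0.112,1.0],[-1.02,0.68,0.25,-0.112,1.0],[-1.09,0.56,0.25,-0.112,1.0],[-1.15,0.43,0.25,-0.112,1.0],[-1.19,0.3,0.25,-0.112,1.0],[-1.21,0.17,0.25,-0.112,1.0],[-1.22,0.03,0.25,-0.112,1.0],[-1.22,-0.11,0.25,-0.112,1.0]]
[[-1.2,-0.24,0.25,-0.112,1.0],[-1.17,-0.37,0.25,-0.112,1.0],[-1.12,-0.5,0.25,-0.112,1.0]]
```

```bash
python3 - <<'E'
from lev import *
plan((516,134.5,110),197,.35,step=28)
E
```

```text
at [489.  212.2 225.2] yaw -163.3 tilt [0.066 0.024] n 6
[[0.07,-1.38,1.91,-0.001,0.35],[0.08,-1.38,1.91,-0.001,0.35],[0.08,-1.38,1.91,-0.001,0.35],[0.08,-1.38,1.91,-0.001,0.35],[0.08,-1.38,1.91,-0.001,0.35],[0.08,-1.38,1.91,-0.001,0.35]]
```

Emit:
{"op": "send_rows", "data": {"steps": [[[0.1, -2.5, 0.6, 0, 0.35], [0.1, -2.3, 1, 0, 0.35], [0.1, -2, 2, 0, 0.35], [0.1, -1.4, 2.5, 0, 0.35], [0.1, -0.3, 2.5, 0, 0.35], [0.1, 0, 2.2, 0, 0.35]]]}}

```text
clock: 26.27
position: [521.0, 125.4, 119.0]
ee_rot: [-0.143, 0.989, 0.009, 0.041]
contact_force: [-0.2, -0.0, -0.7]
gripper_width: 29.8
```

```bash
python3 - <<'E'
from lev import *
optics.get_image("wrist")
for i in range(4):
    s=st(); im,d=optics.get_image("wrist")
    if i==0: o=caps("blue",s,im)[0]; print(o[0],o[1],dpt(s,d,*o[1]).round(1)); u,v=o[1]
    slope(s,d,us=(int(u),),vs=range(int(v)+70,int(v)+150,10))
plan((516,134.5,66),197,.35,step=28)
E
```

```text
[304, 115, 56, 55, 2896] [331.4, 140.8] [447.3 113.3  88.3]
slope/m toward gripper [-1.88000e-02  8.99787e+01] resid 0.1
slope/m toward gripper [1.22000e-02 8.94007e+01] resid 0.1
slope/m toward gripper [-1.17000e-02  8.97914e+01] resid 0.3
slope/m toward gripper [-2.14000e-02  9.00228e+01] resid 0.2
at [521.8 127.8 121.4] yaw -163.4 tilt [0.081 0.031] n 3
[[0.28,0.26,1.83,-0.002,0.35],[0.28,0.26,1.83,-0.002,0.35],[0.28,0.26,1.83,-0.002,0.35]]
```

Emit:
{"op": "send_rows", "data": {"steps": [[[0, 0, -3, 0, 0.35], [0, 0, -3, 0, 0.6], [0, 0, -3, 0, 1]]]}}

```text
clock: 26.77
position: [512.5, 124.4, 211.8]
ee_rot: [-0.144, 0.989, 0.008, 0.038]
contact_force: [-0.1, 1.0, 0.9]
gripper_width: 53.3
```

```bash
python3 - <<'E'
from lev import *
plan((547,361,205),-99,1,step=24)
E
```

```text
at [512.5 124.4 211.8] yaw -163.4 tilt [0.073 0.027] n 10
[[-1.0,2.17,0.16,-0.112,1],[-1.24,2.04,0.16,-0.112,1],[-1.46,1.89,0.16,-0.112,1],[-1.66,1.72,0.16,-0.112,1],[-1.84,1.52,0.16,-0.112,1],[-2.0,1.3,0.16,-0.112,1],[-2.13,1.07,0.16,-0.112,1],[-2.24,0.82,0.16,-0.112,1],[-2.32,0.57,0.16,-0.112,1],[-2.37,0.3,0.16,-0.112,1]]
```

Emit:
{"op": "send_rows", "data": {"steps": [[[-1.0, 2.2, 0.1, -0.112, 1], [-1.25, 2.05, 0.1, -0.112, 1], [-1.45, 1.9, 0.1, -0.112, 1], [-1.65, 1.7, 0.1, -0.112, 1], [-1.85, 1.5, 0.1, -0.112, 1], [-2.0, 1.3, 0.1, -0.112, 1], [-2.1, 1.1, 0.1, -0.112, 1], [-2.2, 0.8, 0.1, -0.112, 1], [-2.3, 0.6, 0.1, -0.112, 1], [-2.4, 0.3, 0.1, -0.112, 1]]]}}

```text
clock: 27.6
position: [548.7, 375.6, 254.2]
ee_rot: [-0.667, 0.742, -0.019, 0.067]
contact_force: [-0.6, -0.0, -0.1]
gripper_width: 85.2
```

```bash
python3 - <<'E'
from lev import *
optics.get_image("wrist"); s=show(); im,d=optics.get_image("wrist"); cv2.imwrite("pics/w12.png",im)
for o in caps("blue",s,im)+caps("yellow",s,im): print(o[0],o[1],dpt(s,d,*np.clip(o[1],3,476)).round(1))
plan((547,361,160),-99,1,step=24)
E
```

```text
{'clock': 27.65, 'position': [549.763, 380.009, 254.512], 'ee_rot': [-0.67, 0.739, -0.019, 0.069], 'contact_force': [3.106, 3.258, 1.89], 'wrist_torque': [0.177, -0.127, 0.015], 'gripper_width': 85.662, 'joints': [0.871, 0.374, 0.02, 0.063, -1.085, -0.995]}
[39, 0, 3, 20, 50] [39.8, 10.1] [765.6 164.7 157.3]
[520, 332, 19, 14, 103] [529.3, 339.5] [413.4 525.9  81.5]
[519, 347, 15, 7, 44] [526.3, 350.5] [407.6 548.9  70.9]
[94, 0, 17, 31, 343] [102.7, 14.0] [765.4 154.6  64. ]
[144, 0, 22, 44, 783] [154.2, 21.3] [727.4 167.5  19.9]
[307, 0, 37, 32, 764] [324.4, 14.6] [542.1 217.2  88. ]
[416, 23, 24, 13, 195] [427.1, 28.8] [456.6 228.6  61.9]
[445, 98, 24, 13, 186] [456.5, 104.3] [436.4 297.1  61.8]
[600, 264, 7, 19, 52] [603.3, 273.2] [421.7 449.5  82.2]
[606, 264, 7, 20, 58] [609.6, 273.8] [421.7 449.5  82.2]
[115, 328, 24, 17, 269] [126.1, 336.1] [718.9 446.3 181.4]
[538, 328, 16, 19, 169] [544.5, 337.6] [413.4 524.1  80.5]
at [549.1 377.8 253.8] yaw -95.9 tilt [0.125 0.063] n 4
[[0.6,0.28,2.29,0.014,1],[0.6,0.27,2.29,0.014,1],[0.61,0.26,2.29,0.014,1],[0.61,0.26,2.29,0.014,1]]
```

View pics/w12.png

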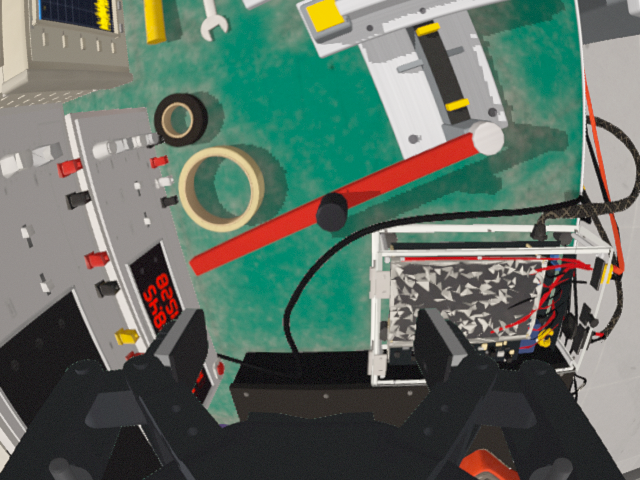

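```bash
python3 - <<'E'
from lev import *
s=st(); im=cv2.imread("pics/w12.png")
m=(im.max(2)<48).astype(np.uint8); m[:185]=0; m[235:]=0; m[:,:305]=0;m[:,352:]=0; k,l,S,c=cv2.connectedComponentsWithStats(m)
for i in range(1,k):
    if S[i,4]>40: print("knob",S[i],c[i].round(1),onz("wrist",*c[i],132,s).round(1))
plan((549,363,175),-95,1,step=24)
E
```

```text
knob [320 193  27  26 288] [335.3 201.2] [543.5 359.3 132. ]
at [549.1 377.8 253.8] yaw -95.9 tilt [0.125 0.063] n 4
[[0.52,0.19,1.93,-0.004,1],[0.52,0.19,1.93,-0.004,1],[0.51,0.2,1.93,-0.004,1],[0.51,0.2,1.93,-0.004,1]]
```

Emit:
{"op": "send_rows", "data": {"steps": [[[0.55, 0.15, 1.9, 0, 1], [0.55, 0.15, 1.9, 0, 1], [0.55, 0.15, 1.9, 0, 1], [0.55, 0.15, 1.9, 0, 1]]]}}

```text
clock: 28.03
position: [553.6, 367.0, 187.8]
ee_rot: [-0.667, 0.741, -0.018, 0.08]
contact_force: [0.8, 0.3, 0.4]
gripper_width: 85.1
```

```bash
python3 - <<'E'
from lev import *
optics.get_image("wrist"); s=show(); im,d=optics.get_image("wrist"); cv2.imwrite("pics/w13.png",im)
W=R.from_quat(s["ee_rot"]); print("tilt",W.as_matrix()[:2,2])
dk=(im.max(2)<55).astype(np.uint8); dk[:150]=0; dk[360:]=0; dk[:,:215]=0; dk[:,410:]=0
k,l,S,c=cv2.connectedComponentsWithStats(dk)
for i in range(1,k):
    if S[i,4]>150: print(S[i],c[i].round(1),onz("wrist",*c[i],140,s).round(1),dpt(s,d,*c[i]).round(1))
plan((548,362,123),None,1,step=20)
E
```

```text
{'clock': 28.083, 'position': [551.642, 364.668, 183.002], 'ee_rot': [-0.666, 0.742, -0.017, 0.076], 'contact_force': [-1.616, -1.5, -3.172], 'wrist_torque': [-0.36, 0.558, -0.061], 'gripper_width': 85.45, 'joints': [0.852, 0.408, -0.117, 0.067, -0.901, -0.997]}
tilt [0.1354825  0.07493399]
[ 310  244   41   58 1780] [331.  272.8] [546.2 365.8 140. ] [545.1 360.9 149.3]
[ 284  275  126   85 1290] [349.2 308. ] [538.1 388.1 140. ] [548.4 470.5   2.2]
at [552.  365.  184.4] yaw -95.8 tilt [0.136 0.074] n 4
[[0.22,0.29,1.5,-0.0,1],[0.22,0.29,1.5,-0.0,1],[0.22,0.29,1.5,-0.0,1],[0.22,0.29,1.5,-0.0,1]]
```

Emit:
{"op": "send_rows", "data": {"steps": [[[0.2, 0.3, 1.5, 0, 1], [0.2, 0.3, 1.5, 0, 1], [0.2, 0.3, 1.5, 0, 0.7], [0.2, 0.3, 1.4, 0, 0.5]]]}}

```text
clock: 28.47
position: [552.5, 366.6, 135.9]
ee_rot: [-0.665, 0.741, -0.018, 0.086]
contact_force: [0.6, -0.4, -0.2]
gripper_width: 63.7
```

```bash
python3 - <<'E'
from lev import *
optics.get_image("wrist"); s=show(); plan((548,363,124),None,1,step=20)
E
```

```text
{'clock': 28.517, 'position': [551.09, 365.446, 132.914], 'ee_rot': [-0.665, 0.742, -0.018, 0.084], 'contact_force': [-0.862, 0.151, -1.812], 'wrist_torque': [-0.219, 0.472, -0.033], 'gripper_width': 56.662, 'joints': [0.855, 0.448, -0.198, 0.082, -0.765, -1.018]}
at [551.1 365.4 132.9] yaw -95.8 tilt [0.148 0.084] n 1
[[0.36,0.4,0.81,-0.0,1]]
```

Emit:
{"op": "send_rows", "data": {"steps": [[[0.35, 0.4, 0.7, 0, 0.4], [0.1, 0.1, 0.3, 0, 0]]]}}

```text
clock: 28.68
position: [548.1, 363.3, 124.8]
ee_rot: [-0.665, 0.742, -0.018, 0.086]
contact_force: [0.0, -0.1, -0.1]
gripper_width: 30.5
```

```bash
python3 - <<'E'
from lev import *
for i in range(6): optics.get_image("wrist")
s=show(); p=s["position"]; print(np.degrees(np.arctan2(p[1]-322,p[0]-424))-17.0+90,R.from_quat(s["ee_rot"]).as_matrix()[:2,2])
E
```

```text
{'clock': 28.983, 'position': [548.81, 363.78, 125.421], 'ee_rot': [-0.665, 0.742, -0.018, 0.086], 'contact_force': [0.259, -0.234, 1.946], 'wrist_torque': [-0.171, 1.102, -0.057], 'gripper_width': 21.452, 'joints': [0.857, 0.45, -0.219, 0.086, -0.736, -1.024]}
91.50784965446032 [0.15239926 0.08773884]
```

```bash
cat >> lev.py <<'E'
def scene_lev(cam="scene",save=None):
    im,d=optics.get_image(cam); c=optics.get_calibration(cam); K=np.array(c["K"]); Rm=cv2.Rodrigues(np.array(c["rvec"],float))[0]
    if save: cv2.imwrite(save,im)
    for n,h,t in(("blue",(447.5,113.2),(609,162)),("yellow",(542,216.5),(380,168.8))):
        h=np.array(h);t=np.array(t); Z=[];X=[]
        for f in np.linspace(.2,.82,15):
            w=np.r_[h+(t-h)*f,90.]; q,_=cv2.projectPoints(w,np.array(c["rvec"],float),np.array(c["tvec"],float),K,None); u,v=q.ravel()
            ui,vi=int(round(u)),int(round(v)); o,r=ray(cam,ui,vi); P=o+r*d[vi,ui]
            if abs(P[2]-90)<8: Z.append(P[2]);X.append(f*169)
        if len(Z)>5: f=np.polyfit(X,Z,1); print(cam,n,len(Z),"slope head->tail",f.round(3),"std",np.std(Z-np.polyval(f,X)).round(2))
        else: print(cam,n,"few",len(Z))
E
python3 - <<'E'
from lev import *
scene_lev("scene"); scene_lev("side","pics/s14.png")
E
```

```text
scene blue few 0
scene yellow 6 slope head->tail [6.0000e-02 8.2754e+01] std 1.3
side blue 15 slope head->tail [-5.0000e-03  9.0334e+01] std 1.22
side yellow 15 slope head->tail [7.0000e-03 8.8589e+01] std 0.86
```

Emit:
{"op": "send_rows", "data": {"steps": [[[1.1, -0.44, -0.05, 0.09, 0], [1.1, -0.44, -0.05, 0.09, 0], [1.1, -0.44, -0.05, 0.09, 0], [1.1, -0.44, -0.05, 0.09, 0], [1.1, -0.44, -0.05, 0.09, 0]]]}}

```text
clock: 29.5
position: [554.8, 306.9, 125.8]
ee_rot: [-0.478, 0.874, 0.002, 0.09]
contact_force: [-5.4, 5.9, 4.4]
gripper_width: 20.6
```

```bash
cat >> lev.py <<'E'
def kp():
    s=show(); p=np.array(s["position"]); W=R.from_quat(s["ee_rot"]).as_matrix(); g=p-19*W[:,2]
    a=np.degrees(np.arctan2(g[1]-322,g[0]-424)); print("keeper",round(a-17+90,1),"r",np.hypot(g[1]-322,g[0]-424).round(1),"yaw",round(yaw(s),1),"tilt",W[:2,2].round(3))
    c=np.radians(a-90-2.6); w=np.array([11.8*np.cos(c),11.8*np.sin(c),0]); print("row for 5.2deg:",(W.T@w/10).round(2))
E
python3 -c "
from lev import *
kp()"
```

```text
{'clock': 29.5, 'position': [554.812, 306.895, 125.83], 'ee_rot': [-0.478, 0.874, 0.002, 0.09], 'contact_force': [-5.423, 5.907, 4.388], 'wrist_torque': [2.159, 2.405, -0.027], 'gripper_width': 20.608, 'joints': [0.782, 0.411, -0.279, 0.071, -0.707, -1.401]}
keeper 65.5 r 129.0 yaw -122.2 tilt [0.156 0.09 ]
row for 5.2deg: [ 1.08 -0.46 -0.14]
```

Emit:
{"op": "send_rows", "data": {"steps": [[[1.08, -0.46, -0.1, 0.09, 0], [1.08, -0.46, -0.1, 0.09, 0], [1.08, -0.46, -0.1, 0.09, 0], [1.08, -0.46, -0.1, 0.09, 0], [1.08, -0.46, -0.1, 0.09, 0], [1.08, -0.46, -0.1, 0.09, 0]]]}}

```text
clock: 30.0
position: [529.7, 246.5, 124.7]
ee_rot: [-0.215, 0.972, 0.032, 0.093]
contact_force: [-0.5, 3.7, 0.0]
gripper_width: 20.2
```

```bash
python3 -c "
from lev import *
kp()"
```

```text
{'clock': 30.0, 'position': [529.748, 246.511, 124.739], 'ee_rot': [-0.215, 0.972, 0.032, 0.093], 'contact_force': [-0.493, 3.702, 0.015], 'wrist_torque': [-0.349, 0.368, -0.011], 'gripper_width': 20.246, 'joints': [0.731, 0.333, -0.409, 0.059, -0.637, -1.909]}
keeper 36.0 r 128.5 yaw -155.1 tilt [0.166 0.102]
row for 5.2deg: [ 1.05 -0.5  -0.22]
```

Emit:
{"op": "send_rows", "data": {"steps": [[[1.05, -0.5, -0.2, 0.09, 0], [1.05, -0.5, -0.2, 0.09, 0], [1.05, -0.5, -0.2, 0.09, 0], [1.05, -0.5, -0.2, 0.09, 0], [1.05, -0.5, -0.2, 0.09, 0]]]}}

```text
clock: 30.42
position: [486.1, 210.2, 125.8]
ee_rot: [0.011, 0.995, 0.052, 0.086]
contact_force: [-1.8, 1.8, -1.2]
gripper_width: 20.1
```

```bash
python3 -c "
from lev import *
kp()"
```

```text
{'clock': 30.417, 'position': [486.131, 210.181, 125.836], 'ee_rot': [0.011, 0.995, 0.052, 0.086], 'contact_force': [-1.821, 1.757, -1.216], 'wrist_torque': [-0.933, 0.725, 0.419], 'gripper_width': 20.099, 'joints': [0.738, 0.245, -0.545, 0.076, -0.585, -2.39]}
keeper 10.4 r 128.1 yaw 178.2 tilt [0.173 0.101]
row for 5.2deg: [ 1.04 -0.5  -0.24]
```

Emit:
{"op": "send_rows", "data": {"steps": [[[1.04, -0.5, -0.22, 0.08, 0], [0.9, -0.45, -0.2, 0.06, 0], [0.4, -0.2, -0.08, 0, 0]]]}}

```text
clock: 30.67
position: [460.3, 200.2, 126.1]
ee_rot: [0.081, 0.992, 0.056, 0.083]
contact_force: [-1.9, 6.2, -1.1]
gripper_width: 20.1
```

```bash
python3 -c "
from lev import *
kp(); s=st(); im,d=optics.get_image('wrist'); cv2.imwrite('pics/w15.png',im); kp()"
```

```text
{'clock': 30.667, 'position': [460.346, 200.178, 126.113], 'ee_rot': [0.081, 0.992, 0.056, 0.083], 'contact_force': [-1.921, 6.155, -1.13], 'wrist_torque': [0.254, 0.489, 1.29], 'gripper_width': 20.051, 'joints': [0.764, 0.201, -0.612, 0.092, -0.564, -2.571]}
keeper -2.0 r 128.0 yaw 170.0 tilt [0.174 0.098]
row for 5.2deg: [ 1.08 -0.42 -0.23]
{'clock': 30.717, 'position': [460.304, 201.527, 126.364], 'ee_rot': [0.08, 0.992, 0.058, 0.084], 'contact_force': [-6.182, 13.437, -7.807], 'wrist_torque': [2.831, 2.432, 1.019], 'gripper_width': 19.398, 'joints': [0.765, 0.2, -0.612, 0.09, -0.562, -2.569]}
keeper -1.9 r 126.8 yaw 170.1 tilt [0.175 0.102]
row for 5.2deg: [ 1.08 -0.42 -0.23]
```

View pics/w15.png

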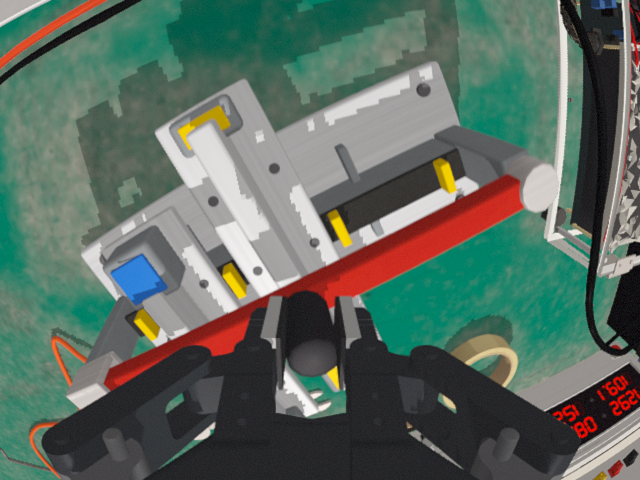

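Emit:
{"op": "send_rows", "data": {"steps": [[[0.4, -0.15, -0.08, 0, 0], [0.2, -0.1, -0.04, 0, 0]]]}}

```text
clock: 30.88
position: [455.0, 201.1, 126.3]
ee_rot: [0.079, 0.992, 0.059, 0.085]
contact_force: [19.9, -2.5, -13.6]
gripper_width: 19.3
```

```bash
python3 -c "
from lev import *
kp(); plan((455,199,240),None,1,step=25)"
```

```text
{'clock': 30.883, 'position': [454.952, 201.065, 126.33], 'ee_rot': [0.079, 0.992, 0.059, 0.085], 'contact_force': [19.894, -2.508, -13.599], 'wrist_torque': [-2.29, -3.943, -1.028], 'gripper_width': 19.349, 'joints': [0.774, 0.191, -0.628, 0.097, -0.553, -2.58]}
keeper -4.4 r 125.9 yaw 170.3 tilt [0.178 0.103]
row for 5.2deg: [ 1.1  -0.37 -0.23]
at [455.  201.1 126.3] yaw 170.3 tilt [0.178 0.103] n 5
[[-0.37,0.25,-2.23,-0.0,1],[-0.37,0.25,-2.23,-0.0,1],[-0.37,0.25,-2.23,-0.0,1],[-0.37,0.25,-2.23,-0.0,1],[-0.37,0.25,-2.23,-0.0,1]]
```

Emit:
{"op": "send_rows", "data": {"steps": [[[0, 0, 0, 0, 1], [0, 0, 0, 0, 1], [0, 0, -0.1, 0, 1], [0, 0, -0.1, 0, 1], [-0.2, 0.15, -1.2, 0, 1], [-0.4, 0.25, -2.2, 0, 1], [-0.4, 0.25, -2.5, 0, 1], [-0.4, 0.25, -2.5, 0, 1], [-0.4, 0.25, -2.5, 0, 1], [-0.4, 0.25, -2.5, 0, 1]]]}}

```text
clock: 31.72
position: [452.0, 195.1, 266.9]
ee_rot: [0.078, 0.992, 0.056, 0.082]
contact_force: [-0.3, 0.0, -0.3]
gripper_width: 85.4
```

```bash
python3 - <<'E'
from lev import *
optics.get_image("wrist"); s=show(); im,d=optics.get_image("wrist"); cv2.imwrite("pics/w16.png",im)
m=(im.max(2)<48).astype(np.uint8)
hsv=cv2.cvtColor(im,cv2.COLOR_BGR2HSV); r=cv2.inRange(hsv,(0,170,80),(6,255,255)); k,l,S,c=cv2.connectedComponentsWithStats(r)
P=[]
for i in range(1,k):
    if S[i,4]>400:
        ys,xs=np.where(l==i); 
        for j in range(0,len(xs),40):
            p=dpt(s,d,max(3,xs[j]),min(476,ys[j]))
            if abs(p[2]-114)<4: P.append(p)
P=np.array(P); print(len(P),P.mean(0)); v=cv2.fitLine(P[:,:2].astype(np.float32),cv2.DIST_HUBER,0,.01,.01).ravel(); a=np.degrees(np.arctan2(v[1],v[0]))%180; print("bar dir",a,"rack y 107.0; keeper",(a-107)); q=v[2:]; n=np.array([-v[1],v[0]]); print("offset of saddle centre from bar axis",(np.array([463.8,192.3])-q)@n)
for cc in("blue","yellow"):
  for o in caps(cc,s,im):
    p=dpt(s,d,*np.clip(o[1],3,476))
    if 55<p[2]<95 and p[0]<650: print(cc,o[0],o[1],p.round(1))
scene_lev("side","pics/s16.png")
E
```

```text
{'clock': 31.767, 'position': [455.006, 196.764, 273.504], 'ee_rot': [0.077, 0.991, 0.059, 0.087], 'contact_force': [1.044, 0.909, 4.649], 'wrist_torque': [-0.027, 0.022, 0.045], 'gripper_width': 85.612, 'joints': [0.769, 0.023, -0.392, 0.064, -0.952, -2.526]}
113 [463.69987663 196.40580587 113.41469973]
bar dir 106.882706 rack y 107.0; keeper -0.11729431
offset of saddle centre from bar axis -0.26347690476667085
blue [559, 37, 7, 15, 46] [561.9, 44.7] [344.1 408.2  63.3]
blue [566, 38, 11, 21, 103] [571.8, 46.9] [346.3 405.7  66.9]
blue [174, 181, 34, 34, 642] [190.2, 197.4] [447.2 114.6  87.8]
blue [281, 316, 7, 8, 39] [284.0, 319.5] [606.1 171.9  75.3]
yellow [220, 98, 30, 23, 185] [234.6, 107.0] [378.3 169.3  87.8]
yellow [372, 130, 14, 19, 161] [378.7, 138.8] [431.  294.7  61.1]
yellow [306, 162, 14, 19, 142] [312.2, 170.9] [451.9 227.4  61.8]
yellow [239, 195, 15, 20, 164] [246.2, 204.7] [473.3 159.6  61.4]
yellow [178, 228, 17, 19, 179] [185.7, 237.3] [494.5  91.3  61.3]
yellow [304, 254, 30, 27, 456] [318.8, 267.5] [541.8 216.8  87.6]
side blue 10 slope head->tail [1.3000e-02 8.7976e+01] std 1.18
side yellow 11 slope head->tail [-1.0000e-02  9.0072e+01] std 0.93
```

```bash
python3 - <<'E'
from lev import *
im=cv2.imread("pics/s16.png"); cv2.imwrite("pics/s16c.png",cv2.resize(im[170:420,200:460],None,fx=2.4,fy=2.4,interpolation=cv2.INTER_CUBIC))
E
```

```text
(no output)
```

View pics/s16c.png

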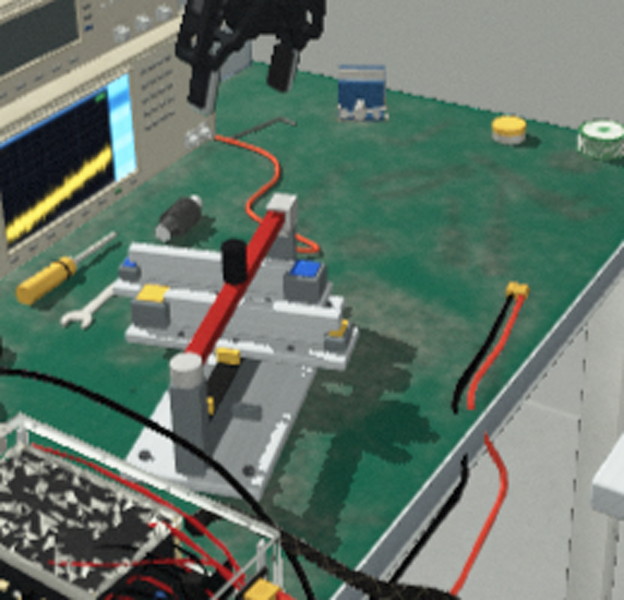

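The picture shows the bar home in its catch (at about 285,210), both beams lying level under it and the gripper clear. I'm handing the job in.

```bash
python3 -c "
from h import *
print(job.job_done())"
```

```text
the job is handed in; nothing more can be done
None
```

I opened the keeper to about 91°. I laid the two beams that were there (no red one) level on the saddle, yellow in bay 1 and blue in bay 0. Then I closed the keeper until it stopped, released the knob, lifted the gripper clear and handed the job in at about 32 s.

**Last checks:**
- **Keeper:** the bar axis measured within about 0.1° of closed and ran over the saddle centre.
- **Yellow:** the head-block top was at 87.6 mm, against 88 expected. It tipped tail-down on the first try, so I shifted it about 20 mm. After that it lay level and still.
- **Blue:** the head was at 87.8 mm (88 expected) and the tail at 75.3 mm (76 expected). It rocked for several seconds after release, always dying down. Its balance point is probably a few millimetres towards the tail from the saddle centre.
- **Squareness:** both beams were within about 1° of square to the saddle.
- **Bystanders:** I never touched the other tools. In the last picture the screwdriver, spanner, hex key and reel look unmoved.

**Disagreements and weak spots:**
- The wrist-torque estimate of yellow's balance point was about 20 mm off, so the trial on the saddle decided it.
- The side camera's coarse depth gave slopes up to about 0.013, which is within its noise.
- The tool tilted up to about 0.2 rad during the moves, with no visible effect on the result.

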